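# Settle the herb tins and tray them by shape

## Task

Switch the settling machine on with its lever, then take the tins that stand on the table, one at a time from the shortest to the tallest, and, keeping hold of each, press it upright on the middle of the sprung plate until the plate is fully down and hold it there for a full second. Stand each settled tin upright in the tray whose sample tin has the same shape: round tins with the round sample, square with the square. When all are done, switch the machine off, leaving the samples in their trays and the other things on the table alone.

Things in the scene. Friction and masses are not known exactly. Their poses are not given: they have to be found in the camera images.
- tin_45: loose plain round tin 58 mm in diameter, 45 mm tall, closed lid, about 0.18 kg with a low centre of mass; may be absent. Stands upright on the table at the start. Origin: centre of its underside, z up along its axis.
- tin_55: loose plain square tin 54 x 54 mm (sides along its x and y), 55 mm tall, closed lid, about 0.18 kg with a low centre of mass; may be absent. Stands upright on the table at the start. Origin: centre of its underside, z up along its axis.
- tin_65: loose plain round tin 58 mm in diameter, 65 mm tall, closed lid, about 0.18 kg with a low centre of mass; may be absent. Stands upright on the table at the start. Origin: centre of its underside, z up along its axis.
- tin_75: loose plain square tin 54 x 54 mm (sides along its x and y), 75 mm tall, closed lid, about 0.18 kg with a low centre of mass; may be absent. Stands upright on the table at the start. Origin: centre of its underside, z up along its axis.
- tin_85: loose plain round tin 58 mm in diameter, 85 mm tall, closed lid, about 0.18 kg with a low centre of mass; may be absent. Stands upright on the table at the start. Origin: centre of its underside, z up along its axis.
- sample_round: round sample tin 58 mm in diameter, 50 mm tall, standing near one end of one of the two trays from the start; shows that the round tins belong in that tray. Origin: centre of its underside.
- sample_square: square sample tin 54 x 54 mm, 50 mm tall, standing near one end of the other tray from the start; shows that the square tins belong there. Origin: centre of its underside.
- tray_1: fixed low open blue tray on the robot's left, 305 mm long (its x) by 155 mm wide (its y), walls 5 mm thick and 22 mm high, inner floor 5 mm above its underside. Origin: centre of its underside. There is room for four tins in a row along x at 68 mm spacing (x = -102, -34, 34, 102 mm); the sample stands near its x = -102 mm end (the end nearer the robot), give or take 10 mm.
- tray_2: fixed low open blue tray on the robot's right, same as tray_1.
- machine: fixed settling machine on the table: grey housing 220 mm (its x) by 130 mm (its y), 50 mm high, with a round sprung plate at its front (x = -50 mm) and an on/off lever at its back (x = +70 mm). Origin: centre of its underside.
- plate_top (a point): centre of the top face of the round sprung plate, 68 mm in diameter; 76 mm above the table when up; goes down with the plate (10 mm travel). A tin stands on it by its underside.
- plate (a joint): travel of the sprung plate: 0 up, 0.010 m fully down. It starts to give at about 3 N and takes 9 N to push fully down; springs back when released.
- lever (a joint): on/off lever of the machine, 0 = off, knob leaning to the robot's right (machine -y); 1.0 rad = on, knob leaning to the left (machine +y). It turns about an axis along the machine's x, 72 mm above the table, and stays where it is left. Light (about 1 N at the knob).
- lever_tip (a point): centre of the lever's round knob, 26 mm in diameter, 70 mm from the lever's axis; about 133 mm above the table at either end of its swing, 142 mm half-way.
- bowl: loose small white bowl, 72 mm across and 35 mm high, standing among the tins; not part of the job. Origin: centre of its underside.
- stub: loose short stub of root standing on end near the front of the machine, 26 mm in diameter and 26 mm high; not part of the job. Origin: centre of its underside.
Things that resemble listed ones, but are neither listed nor needed, are in the scene too. What is shaped like the tin_75 but red is not meant.

How it is judged:
On the way, in this order (a step that is already met when the one before it is completed fails the run):
1. The machine is switched on (lever thrown to its left-hand end) (value of joint lever above 0.8 rad), for 0.2 s.
2. The 45 mm tin is held upright by the fingers on the middle of the plate (within 15 mm), with the plate fully down (66 mm above the table, within 1.2 mm) for 0.6 s (horizontal distance between tin_45 and plate_top below 0.015 m and z of tin_45 in the frame of machine between 0.062 and 0.0672 m and angle between tin_45's own z axis and vertical below 0.12 rad and contact force between the fingers and tin_45 above 1 N), for 0.6 s.
3. The 55 mm tin is held upright by the fingers on the middle of the plate (within 15 mm), with the plate fully down (66 mm above the table, within 1.2 mm) for 0.6 s (horizontal distance between tin_55 and plate_top below 0.015 m and z of tin_55 in the frame of machine between 0.062 and 0.0672 m and angle between tin_55's own z axis and vertical below 0.12 rad and contact force between the fingers and tin_55 above 1 N), for 0.6 s.
4. The 65 mm tin is held upright by the fingers on the middle of the plate (within 15 mm), with the plate fully down (66 mm above the table, within 1.2 mm) for 0.6 s (horizontal distance between tin_65 and plate_top below 0.015 m and z of tin_65 in the frame of machine between 0.062 and 0.0672 m and angle between tin_65's own z axis and vertical below 0.12 rad and contact force between the fingers and tin_65 above 1 N), for 0.6 s.
5. The 75 mm tin is held upright by the fingers on the middle of the plate (within 15 mm), with the plate fully down (66 mm above the table, within 1.2 mm) for 0.6 s (horizontal distance between tin_75 and plate_top below 0.015 m and z of tin_75 in the frame of machine between 0.062 and 0.0672 m and angle between tin_75's own z axis and vertical below 0.12 rad and contact force between the fingers and tin_75 above 1 N), for 0.6 s.
6. The 85 mm tin is held upright by the fingers on the middle of the plate (within 15 mm), with the plate fully down (66 mm above the table, within 1.2 mm) for 0.6 s (horizontal distance between tin_85 and plate_top below 0.015 m and z of tin_85 in the frame of machine between 0.062 and 0.0672 m and angle between tin_85's own z axis and vertical below 0.12 rad and contact force between the fingers and tin_85 above 1 N), for 0.6 s.
7. The machine is switched off again after the last tin (value of joint lever below 0.2 rad), for 0.2 s.
At the end, for the whole second after the job is handed in: Every tin present stands upright (within 7 degrees), at rest on the floor of the tray that holds the sample tin of its own shape; both samples stand upright in their trays; the lever is off (below 0.2 rad) and the plate is free ((((x of sample_round in the frame of tray_1 between -0.145 and 0.145 m and y of sample_round in the frame of tray_1 between -0.07 and 0.07 m and z of sample_round in the frame of tray_1 between 0 and 0.01 m and angle between sample_round's own z axis and vertical below 0.12 rad and linear speed of sample_round below 0.03 m/s) and (x of sample_square in the frame of tray_2 between -0.145 and 0.145 m and y of sample_square in the frame of tray_2 between -0.07 and 0.07 m and z of sample_square in the frame of tray_2 between 0 and 0.01 m and angle between sample_square's own z axis and vertical below 0.12 rad and linear speed of sample_square below 0.03 m/s) and (x of tin_45 in the frame of tray_1 between -0.145 and 0.145 m and y of tin_45 in the frame of tray_1 between -0.07 and 0.07 m and z of tin_45 in the frame of tray_1 between 0 and 0.01 m and angle between tin_45's own z axis and vertical below 0.12 rad and linear speed of tin_45 below 0.03 m/s) and (x of tin_55 in the frame of tray_2 between -0.145 and 0.145 m and y of tin_55 in the frame of tray_2 between -0.07 and 0.07 m and z of tin_55 in the frame of tray_2 between 0 and 0.01 m and angle between tin_55's own z axis and vertical below 0.12 rad and linear speed of tin_55 below 0.03 m/s) and (x of tin_65 in the frame of tray_1 between -0.145 and 0.145 m and y of tin_65 in the frame of tray_1 between -0.07 and 0.07 m and z of tin_65 in the frame of tray_1 between 0 and 0.01 m and angle between tin_65's own z axis and vertical below 0.12 rad and linear speed of tin_65 below 0.03 m/s) and (x of tin_75 in the frame of tray_2 between -0.145 and 0.145 m and y of tin_75 in the frame of tray_2 between -0.07 and 0.07 m and z of tin_75 in the frame of tray_2 between 0 and 0.01 m and angle between tin_75's own z axis and vertical below 0.12 rad and linear speed of tin_75 below 0.03 m/s) and (x of tin_85 in the frame of tray_1 between -0.145 and 0.145 m and y of tin_85 in the frame of tray_1 between -0.07 and 0.07 m and z of tin_85 in the frame of tray_1 between 0 and 0.01 m and angle between tin_85's own z axis and vertical below 0.12 rad and linear speed of tin_85 below 0.03 m/s)) or ((x of sample_round in the frame of tray_2 between -0.145 and 0.145 m and y of sample_round in the frame of tray_2 between -0.07 and 0.07 m and z of sample_round in the frame of tray_2 between 0 and 0.01 m and angle between sample_round's own z axis and vertical below 0.12 rad and linear speed of sample_round below 0.03 m/s) and (x of sample_square in the frame of tray_1 between -0.145 and 0.145 m and y of sample_square in the frame of tray_1 between -0.07 and 0.07 m and z of sample_square in the frame of tray_1 between 0 and 0.01 m and angle between sample_square's own z axis and vertical below 0.12 rad and linear speed of sample_square below 0.03 m/s) and (x of tin_45 in the frame of tray_2 between -0.145 and 0.145 m and y of tin_45 in the frame of tray_2 between -0.07 and 0.07 m and z of tin_45 in the frame of tray_2 between 0 and 0.01 m and angle between tin_45's own z axis and vertical below 0.12 rad and linear speed of tin_45 below 0.03 m/s) and (x of tin_55 in the frame of tray_1 between -0.145 and 0.145 m and y of tin_55 in the frame of tray_1 between -0.07 and 0.07 m and z of tin_55 in the frame of tray_1 between 0 and 0.01 m and angle between tin_55's own z axis and vertical below 0.12 rad and linear speed of tin_55 below 0.03 m/s) and (x of tin_65 in the frame of tray_2 between -0.145 and 0.145 m and y of tin_65 in the frame of tray_2 between -0.07 and 0.07 m and z of tin_65 in the frame of tray_2 between 0 and 0.01 m and angle between tin_65's own z axis and vertical below 0.12 rad and linear speed of tin_65 below 0.03 m/s) and (x of tin_75 in the frame of tray_1 between -0.145 and 0.145 m and y of tin_75 in the frame of tray_1 between -0.07 and 0.07 m and z of tin_75 in the frame of tray_1 between 0 and 0.01 m and angle between tin_75's own z axis and vertical below 0.12 rad and linear speed of tin_75 below 0.03 m/s) and (x of tin_85 in the frame of tray_2 between -0.145 and 0.145 m and y of tin_85 in the frame of tray_2 between -0.07 and 0.07 m and z of tin_85 in the frame of tray_2 between 0 and 0.01 m and angle between tin_85's own z axis and vertical below 0.12 rad and linear speed of tin_85 below 0.03 m/s))) and value of joint lever below 0.2 rad and value of joint plate below 0.003 m); the robot touches nothing.
It fails at once if the plate is pressed fully down while the machine is not switched on (value of joint plate above 0.009 m and value of joint lever below 0.8 rad).
It fails at once if a thing that is not part of the job (bowl, root stub) is displaced by more than 60 mm (distance of any of bowl, stub from where it was at the start of the episode above 0.06 m).
It fails at once if a sample tin is carried off (more than 100 mm) (distance of any of sample_round, sample_square from where it was at the start of the episode above 0.1 m).
Of tin_45, tin_55, tin_65, tin_75, tin_85 only 3 to 4 are there at a start; the rules pass over those that are not, and their reading is None.
At some moment in a run one of tin_45, tin_55, tin_65, tin_75, tin_85 may be knocked a few centimetres aside while the robot is not near it.
It also fails if it takes over 210 s, if anything falls off the work surface, if the arm or the gripper's body presses on something with over 40 N, if the wrist force passes 120 N, or if a joint passes its speed limit or range.

## Robot

A 7-joint arm with a two-finger parallel gripper is mounted at the origin on the work surface. World frame = base frame: x ahead of the robot, y to its left, z up, the work surface at z = 0. Lengths are in m, angles in rad, forces in N, time in s.
With the tool pointing down it reaches from about 0.425 to 0.875 m from the base axis. Payload 4.7 kg.
Tool frame: the origin (TCP) lies between the finger pads; the fingertips stand 19 mm ahead of it and the grasp point (between the pads) is the TCP (ctrl.tip_extent is the distance from the TCP to the fingertips, in m); z points along the fingers, y is the line along which they close (so a half turn about z gives the same grasp; the last joint's range is limited). The gripper opens to 87 mm and grips with 3 to 60 N. Pads are 19 mm wide; open, the fingers measure 117 mm over their backs; the gripper's body (75 mm by 190 mm) begins 51 mm behind the grasp point.
Start: joints at [1.245, 0.321, -0.07, 1.45, 0.023, 1.371, -0.057], TCP at [0.217, -0.613, 0.242] pointing down, gripper open.
Joint ranges: [-2.86, 2.86], [-0.3, 2.09], [-1.38, 1.24], [0.06, 2.45], [-1.56, 4.7], [0.09, 2.05], [-2.69, 2.69]. Speed limits (rad/s): [2.57, 2.57, 3.14, 3.14, 3.14, 3.14, 3.14].

## Interface

Orientations are given as a rotation vector (axis times angle).
In Python, from bench import ctrl gives the robot as it stands.
- The arm moves only by the shell command python3 -m crank 'ROWS' [OPENING] [FORCE]. ROWS is JSON, a list of rows, each an object of numbers: "tx", "ty", "tz": the shift along the tool's x, y, z in mm; "turn": the turn about the tool's z in units of 5 degrees (1.0 is 5 degrees). In form: [{"tx": .., "ty": .., "tz": .., "turn": ..}, ...]. A call has 1 to 5 rows; each row is the pose to reach, as a shift and turn from the pose commanded when the call began, along the tool's axes at that moment; what a row does not reach only later rows make up. A row lasts 1/8 s, in which the tool goes at most 62.5 mm and 10.7 degrees, less where a joint would pass 70% of its speed; a pose out of reach is approached as far as the arm can. A call with a gripper value outside its range is refused whole. OPENING is the finger opening in mm, from 0 to 87, set as the call begins (- or left out, the last holds). The fingers move at their own pace and stop on an object; FORCE is the grip in N (left out, the last holds). Time passes only in rows, so rows that repeat a pose let the fingers close. It gives the time, the measured TCP pose, the force, the opening and the grip force at its end, in the units of the state.
- ctrl.get_state(): the state, without advancing time (a new reading comes with each control period).
- ctrl.get_image(name): name is "side" or "top" or "wrist"; returns (picture, depth): 400x640x3 uint8, red, green, blue; 400x640 float32, m along the optical axis (not along the pixel's ray), 0 where there is no reading.
- ctrl.camera_model(name): a dict with "intrinsics" (3x3 intrinsics, pixels), "origin" and "orientation" of the camera in the world. Camera axes: x right, y down, z forward; pixel columns grow to the right and rows downward; lengths in m; the calibration is good to about 2 mm. A picture is of the moment at which its call begins: read the wrist's pose just before it. camera_model takes no time and is no camera call; for the wrist camera it gives the pose at the moment of the call.
- ctrl.close_job(): hands the job in; it is judged then, once.
Trained networks look in the newest picture that a camera, given by its name, has taken for a name from the list of things; names that differ only in an ending like _2 or _b are one class to them, and where a whole thing is asked for, a point or a joint stands for the part that bears it (a point fixed in the world has none). Each returns a list of dicts, best first, with "confidence" (0 to 1); they miss things now and then, are a little off and sometimes report something else, mostly with a low value. They report only what shows in the picture. A call takes as long as a camera call. They do not tell look-alikes from the thing itself.
- ctrl.recognise(camera, query): "xyz" ([x, y, z] in m, in world coordinates, good to about 4 mm: the middle of the surface that is visible of it).
- ctrl.mark_of(camera, query): "xyz" ([x, y, z] in m, in world coordinates, good to about 4 mm: a listed point, or the origin of a listed thing).
The state is a dict: "time": time; "joint_positions": joint angles; "qd": joint speeds; "joint_torque": joint torques, N m; "position": TCP position; "tool_rot": TCP orientation; "ft_force": force on the tool from outside, world axes, zero at the start; "torque": the same for the moment, N m; "grip_width": opening from 0.0 (shut) to 1.0 (fully open); "grip_force": force on a finger pad.
Only numpy, scipy, OpenCV 4.12 (cv2) and the standard library are available. Lean on these libraries where they do the work, as an engineer would, in place of code of your own. Each camera call takes 0.05 s, during which the arm holds its last target. There are 200 camera calls.

## Working session

There is one attempt and no reset: what is moved stays moved. The work goes in short steps, Python scripts to look and compute and a shell command to move; the robot and the scene stay as the last step left them, time stands still between calls to the robot, and variables do not carry over. Pictures are saved under pics/ and viewed, at most 14 in all, crops included, and the job is handed in when it is done.

```bash
mkdir -p pics && ls && python3 - <<'E'
from bench import ctrl
import cv2,numpy as np
for n in ("top","side"):
    im,d=ctrl.get_image(n); cv2.imwrite(f"pics/{n}0.png",im[:,:,::-1]); np.savez(f"{n}0.npz",im=im,d=d)
    m=ctrl.camera_model(n); print(n,m)
s=ctrl.get_state(); print(s['time'],s['position'],s['tool_rot'],s['grip_width'])
E
```

```text
pics
top {'intrinsics': array([[387.2561663 ,   0.        , 320.95676024],
       [  0.        , 387.2561663 , 195.02298963],
       [  0.        ,   0.        ,   1.        ]]), 'origin': array([0.38798102, 0.01346187, 0.94714071]), 'orientation': array([-2.09858724,  2.13265928, -0.19584819])}
side {'intrinsics': array([[388.13275122,   0.        , 326.39310476],
       [  0.        , 388.13275122, 195.72771548],
       [  0.        ,   0.        ,   1.        ]]), 'origin': array([ 0.09669437, -0.53225069,  0.57487198]), 'orientation': array([-2.05390768,  0.79609061, -0.38907077])}
0.1 [ 0.21645435 -0.61242917  0.24055235] [-3.09471598e+00 -5.30940662e-01  6.06502607e-04] 1.0041049141589504
```

View pics/top0.png

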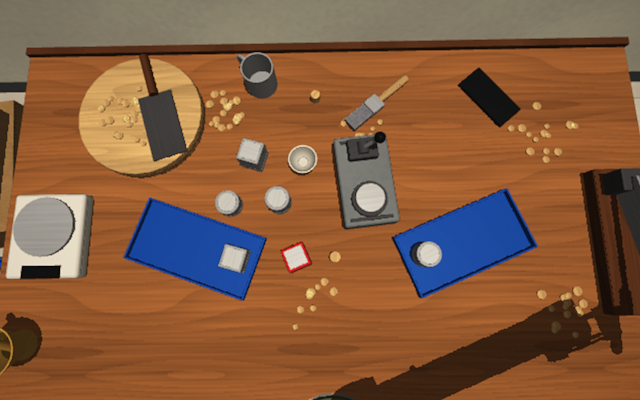

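View pics/side0.png

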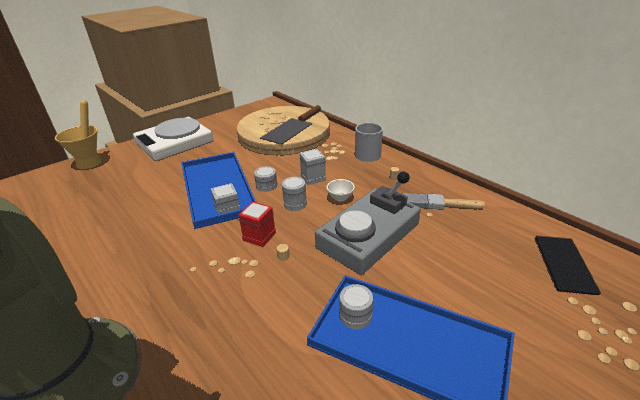

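The top picture shows the grey tins at pixels (251,153) square, (227,203) round and (277,199) round. The red decoy is at (296,257), the square sample at (233,258) in the left tray, and the round sample at (428,253) in the right tray. The plate is at (370,198), the knob at (380,138) (off), the bowl at (302,159) and the stub at (335,257). The side view agrees with this.

```bash
cat > h.py <<'E'
from bench import ctrl
import cv2,numpy as np
from scipy.spatial.transform import Rotation as R
def shot(n,save=None):
    m=ctrl.camera_model(n); im,d=ctrl.get_image(n)
    if save: cv2.imwrite(f"pics/{save}.png",im[:,:,::-1])
    return im,d,m
def cloud(d,m):
    v,u=np.indices(d.shape); K=np.asarray(m['intrinsics'])
    p=np.stack([(u-K[0,2])/K[0,0]*d,(v-K[1,2])/K[1,1]*d,d],-1)
    w=p@R.from_rotvec(m['orientation']).as_matrix().T+m['origin']; w[d<=0]=np.nan; return w
def proj(p,m):
    K=np.asarray(m['intrinsics']); q=R.from_rotvec(m['orientation']).inv().apply(np.asarray(p)-m['origin']); return (K@q.T)[:2]/q.T[2]
def top(w,xy,r=.045,zmin=.015,zmax=.2,tol=.005):
    """top face near xy: centre, height, rect size/angle, npts"""
    q=w.reshape(-1,3); q=q[~np.isnan(q[:,0])]
    q=q[(np.hypot(*(q[:,:2]-xy).T)<r)&(q[:,2]>zmin)&(q[:,2]<zmax)]
    if len(q)<20: return None
    z=np.percentile(q[:,2],90); t=q[abs(q[:,2]-z)<tol]
    (c,s,a)=cv2.minAreaRect((t[:,:2]*1000).astype(np.float32)); cc,cr=cv2.minEnclosingCircle((t[:,:2]*1000).astype(np.float32))
    return dict(rect=np.round(c,1),size=np.round(s,1),ang=round(a,1),circ=np.round(cc,1),cr=round(cr,1),mean=np.round(t[:,:2].mean(0)*1000,1),z=round(float(np.median(t[:,2]))*1000,1),n=len(t))
def st():
    s=ctrl.get_state(); M=R.from_rotvec(s['tool_rot']).as_matrix()
    print('t',round(s['time'],2),'p',np.round(np.array(s['position'])*1000,1),'xaxis deg',round(np.degrees(np.arctan2(M[1,0],M[0,0])),1),'z',np.round(M[:,2],3),'F',np.round(s['ft_force'],1),'grip',round(s['grip_width']*87,1),round(s['grip_force'],1)); return s,M
def plan(goal,yaw=None,half=True):
    """mm goal of TCP (world), yaw deg of tool x axis: prints tx,ty,tz,turn from measured pose"""
    s,M=st(); d=M.T@(np.array(goal)-np.array(s['position'])*1000)
    t=0
    if yaw is not None:
        t=(yaw-np.degrees(np.arctan2(M[1,0],M[0,0]))); t=(t+180)%360-180
        if half: t=(t+90)%180-90
        t=-t/5 # tool z points down
    print('rows: tx %.1f ty %.1f tz %.1f turn %.2f'%(*d,t),'q7',round(s['joint_positions'][6],2))
E
python3 - <<'E'
from h import *
W={}
for n in("top","side"):
    z=np.load(f"{n}0.npz"); W[n]=cloud(z['d'],ctrl.camera_model(n))
g={'sq':(251,153),'rL':(227,203),'rR':(277,199),'red':(296,257),'smpS':(233,258),'smpR':(428,253),'plate':(370,198),'knob':(380,138),'bowl':(302,159),'stub':(335,257)}
for k,(u,v) in g.items():
    p=W['top'][v,u]; r=.06 if k=='bowl' else .02 if k in('knob','stub') else .045
    for n in W: print(k,n,np.round(p*1000),top(W[n],p[:2],r,zmin=.1 if k=='knob' else .06 if k=='plate' else .015))
# machine housing and trays
for n in W:
    w=W[n]; im=np.load(f"{n}0.npz")['im'].astype(int)
    b=(im[...,2]>90)&(im[...,2]>im[...,0]+50)
    nl,L,S,C=cv2.connectedComponentsWithStats(b.astype(np.uint8))
    for i in range(1,nl):
        if S[i,4]>1500:
            q=w[L==i]; q=q[~np.isnan(q[:,0])]; q=q[(q[:,2]<.035)]; r=cv2.minAreaRect((q[:,:2]*1000).astype(np.float32)); print(n,'tray',np.round(r[0]),np.round(r[1]),round(r[2],1),'floor z',np.round(np.percentile(q[:,2],[10,50,95])*1000,1))
    p=W['top'][198,370,:2]; q=w.reshape(-1,3); q=q[(abs(q[:,2]-.05)<.006)&(np.hypot(*(q[:,:2]-p).T)<.2)&(abs(q[:,1]+.10)<.1)]
    r=cv2.minAreaRect((q[:,:2]*1000).astype(np.float32)); print(n,'mach',np.round(r[0]),np.round(r[1]),round(r[2],1))
for k in('plate_top','lever_tip','machine','tray_1','tray_2'): print(k,[(np.round(x['xyz'],3),round(x['confidence'],2)) for x in ctrl.mark_of('top',k)][:2])
st()
E
```

```text
sq top [662. 183.  76.] {'rect': array([667.8, 187.3]), 'size': array([53.3, 53.4]), 'ang': 73.3, 'circ': array([667.9, 186.8]), 'cr': 36.3, 'mean': array([667.3, 187.1]), 'z': 75.2, 'n': 477}
sq side [662. 183.  76.] {'rect': array([667.9, 184. ]), 'size': array([56.3, 51.4]), 'ang': 75.2, 'circ': array([668.1, 183.5]), 'cr': 35.2, 'mean': array([666.3, 181.4]), 'z': 77.1, 'n': 216}
rL top [549. 243.  46.] {'rect': array([551. , 244.9]), 'size': array([55.1, 55.7]), 'ang': 86.8, 'circ': array([551.6, 245.9]), 'cr': 29.0, 'mean': array([551.2, 245.2]), 'z': 45.2, 'n': 439}
rL side [549. 243.  46.] {'rect': array([552.7, 242.2]), 'size': array([56.9, 56.8]), 'ang': 29.9, 'circ': array([552.5, 242.2]), 'cr': 29.8, 'mean': array([551.4, 240.8]), 'z': 47.0, 'n': 211}
rR top [553. 122.  65.] {'rect': array([554.9, 124.5]), 'size': array([56. , 55.2]), 'ang': 88.7, 'circ': array([555.4, 124.5]), 'cr': 28.8, 'mean': array([555.1, 124.3]), 'z': 64.8, 'n': 459}
rR side [553. 122.  65.] {'rect': array([556.5, 121.7]), 'size': array([56.9, 53.6]), 'ang': 51.6, 'circ': array([557.2, 121.2]), 'cr
[... 2936 characters left out ...]
oor z [ 2.8  5.1 21.2]
top mach [551. -97.] [331. 151.] 12.8
side tray [448. 322.] [308. 154.] 70.2 floor z [ 5.6  7.3 23.5]
side tray [ 452. -322.] [156. 304.] 22.2 floor z [ 4.7  6.2 22.4]
side mach [557. -99.] [321. 147.] 11.8
plate_top [(array([ 0.554, -0.095,  0.079]), 0.97)]
lever_tip [(array([ 0.675, -0.112,  0.137]), 0.65), (array([ 0.42 , -0.016,  0.001]), 0.23)]
machine [(array([ 0.602, -0.092, -0.002]), 0.83)]
tray_1 [(array([ 0.449, -0.326, -0.002]), 0.87), (array([ 0.448,  0.322, -0.003]), 0.86)]
tray_2 [(array([ 0.449, -0.326, -0.002]), 0.87), (array([ 0.448,  0.322, -0.003]), 0.86)]
t 0.35 p [ 216.6 -612.8  241.3] xaxis deg 19.5 z [-0.  0. -1.] F [ 1.  -0.1  0. ] grip 87.0 0.0
```

The tins present are tin_45 at (552,244), tin_65 at (556,123) and tin_75 at (668,186). Square tins go in the left tray and round ones in the right. I'll do the lever first and approach the knob from its right.

```bash
python3 - <<'E'
from h import *
z=np.load("top0.npz"); w=cloud(z['d'],ctrl.camera_model('top')); im=z['im'].astype(int)
g=(im.max(-1)-im.min(-1)<25)&(abs(w[...,2]-.05)<.006)&(abs(w[...,0]-.6)<.15)&(abs(w[...,1]+.09)<.11)
nl,L,S,C=cv2.connectedComponentsWithStats(g.astype(np.uint8)); i=1+S[1:,4].argmax()
print(cv2.minAreaRect((w[L==i][:,:2]*1000).astype(np.float32)))
plan((681,-156,241),7)
E
```

```text
((600.7162475585938, -85.52298736572266), (218.55899047851562, 129.6544647216797), 6.251234531402588)
t 0.35 p [ 216.6 -612.8  241.3] xaxis deg 19.5 z [-0.  0. -1.] F [ 1.  -0.1  0. ] grip 87.0 0.0
rows: tx 590.1 ty -275.8 tz 0.4 turn 2.49 q7 -0.06
```

```bash
python3 -m crank '[{"tx":590,"ty":-276,"tz":0,"turn":2.5},{"tx":590,"ty":-276,"tz":0,"turn":2.5},{"tx":590,"ty":-276,"tz":0,"turn":2.5},{"tx":590,"ty":-276,"tz":0,"turn":2.5},{"tx":590,"ty":-276,"tz":0,"turn":2.5}]' 0 20 && python3 -c "
from h import *
plan((681,-156,241),7)"
```

```text
time: 0.98
position: [0.4399, -0.3929, 0.2419]
tool_rot: [3.135, 0.191, 0.001]
ft_force: [0.8, -0.6, 0.1]
grip_width: 0.517
grip_force: 0.0
t 0.97 p [ 439.9 -392.9  241.9] xaxis deg 7.0 z [ 0.    -0.001 -1.   ] F [ 0.8 -0.6  0.1] grip 45.0 0.0
rows: tx 268.0 ty -205.9 tz 0.8 turn -0.01 q7 -0.8
```

```bash
python3 -m crank '[{"tx":268,"ty":-206},{"tx":268,"ty":-206},{"tx":268,"ty":-206},{"tx":268,"ty":-206},{"tx":268,"ty":-206}]' && python3 -m crank '[{"tx":0,"ty":0,"tz":0},{"tx":0,"ty":0,"tz":50},{"tx":0,"ty":0,"tz":104},{"tz":104},{"tz":104}]' && python3 - <<'E'
from h import *
im,d,m=shot('side'); w=cloud(d,m); im2,d2,m2=shot('top')
plan((675,-111,137),7)
u=proj([.675,-.111,.133],m).astype(int); print(u)
cv2.imwrite('pics/lev.png',cv2.resize(im[u[1]-80:u[1]+80,u[0]-100:u[0]+100,::-1],None,fx=3,fy=3))
E
```

```text
$[0]: bad value
```

```bash
python3 -m crank '[{"tx":268,"ty":-206,"tz":0,"turn":0},{"tx":268,"ty":-206,"tz":0,"turn":0},{"tx":268,"ty":-206,"tz":0,"turn":0},{"tx":268,"ty":-206,"tz":0,"turn":0},{"tx":268,"ty":-206,"tz":0,"turn":0}]' && python3 -c "
from h import *
plan((681,-156,137),7)"
```

```text
time: 1.6
position: [0.6628, -0.1741, 0.2417]
tool_rot: [3.135, 0.19, 0.001]
ft_force: [0.7, -0.0, 0.0]
grip_width: 0.022
grip_force: 0.0
t 1.6 p [ 662.8 -174.1  241.7] xaxis deg 6.9 z [ 0.    -0.001 -1.   ] F [ 0.7 -0.   0. ] grip 1.9 0.0
rows: tx 20.2 ty -15.8 tz 104.7 turn -0.01 q7 -1.33
```

```bash
python3 -m crank '[{"tx":0,"ty":0,"tz":0,"turn":0},{"tx":0,"ty":0,"tz":0,"turn":0}]' && python3 -c "
from h import *
plan((681,-156,137),6.5)"
```

```text
time: 1.85
position: [0.6613, -0.1755, 0.2411]
tool_rot: [3.135, 0.191, -0.002]
ft_force: [-0.3, -0.6, 0.6]
grip_width: 0.006
grip_force: 0.0
t 1.85 p [ 661.3 -175.5  241.1] xaxis deg 7.0 z [-0.001 -0.001 -1.   ] F [-0.3 -0.6  0.6] grip 0.5 0.0
rows: tx 22.0 ty -17.1 tz 104.1 turn 0.10 q7 -1.33
```

```bash
python3 -m crank '[{"tx":22,"ty":-17,"tz":20,"turn":0},{"tx":22,"ty":-17,"tz":60,"turn":0},{"tx":22,"ty":-17,"tz":104,"turn":0},{"tx":22,"ty":-17,"tz":104,"turn":0},{"tx":22,"ty":-17,"tz":104,"turn":0}]' && python3 - <<'E'
from h import *
im,d,m=shot('side')
plan((675,-111,137),7)
u=proj([.675,-.111,.133],m).astype(int); print(u)
cv2.imwrite('pics/lev.png',cv2.resize(im[u[1]-80:u[1]+80,u[0]-100:u[0]+100,::-1],None,fx=3,fy=3))
E
```

```text
time: 2.48
position: [0.6818, -0.1574, 0.1396]
tool_rot: [3.135, 0.188, 0.003]
ft_force: [0.4, -0.1, 0.9]
grip_width: 0.009
grip_force: 0.0
t 2.52 p [ 682.4 -157.   140.4] xaxis deg 6.9 z [ 0.004 -0.001 -1.   ] F [0.4 0.2 0.5] grip 0.7 0.0
rows: tx -1.9 ty -46.6 tz 3.3 turn -0.02 q7 -1.39
[402 178]
```

View pics/lev.png

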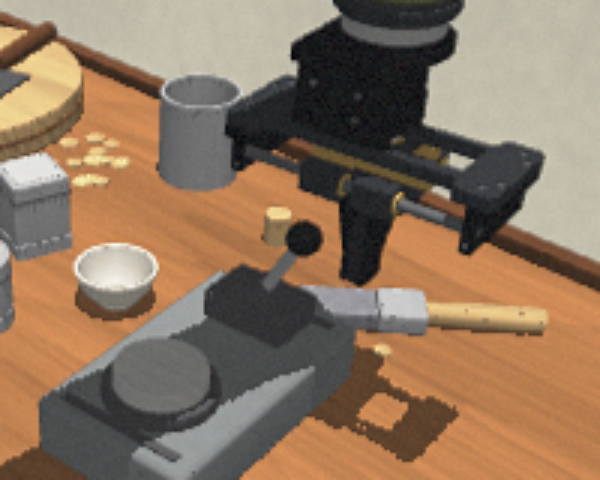

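The closed fingers stand just right of the knob (303,238 in the crop), at its height. I'll push left now.

```bash
python3 -m crank '[{"tx":-2,"ty":-25,"tz":0,"turn":0},{"tx":-2,"ty":-45,"tz":0,"turn":0},{"tx":-2,"ty":-65,"tz":0,"turn":0},{"tx":-2,"ty":-85,"tz":0,"turn":0},{"tx":-2,"ty":-85,"tz":0,"turn":0}]' && python3 -m crank '[{"tx":0,"ty":-1,"tz":0,"turn":0},{"tx":0,"ty":-1,"tz":0,"turn":0}]' && python3 - <<'E'
from h import *
st()
im,d,m=shot('side'); u=proj([.67,-.05,.133],m).astype(int)
cv2.imwrite('pics/lev2.png',cv2.resize(im[u[1]-60:u[1]+60,u[0]-80:u[0]+80,::-1],None,fx=3,fy=3))
im,d,m=shot('top'); print([(np.round(x['xyz'],3),round(x['confidence'],2)) for c in('top','side') for x in ctrl.mark_of(c,'lever_tip')])
E
```

```text
time: 3.15
position: [0.6687, -0.07, 0.1375]
tool_rot: [3.135, 0.194, -0.0]
ft_force: [0.1, -1.8, 1.4]
grip_width: 0.006
grip_force: 0.7
time: 3.4
position: [0.6688, -0.07, 0.1374]
tool_rot: [-3.135, -0.191, 0.001]
ft_force: [-1.0, -1.1, 1.5]
grip_width: 0.002
grip_force: 0.5
t 3.4 p [668.8 -70.  137.4] xaxis deg 7.0 z [-0.     0.001 -1.   ] F [-1.  -1.1  1.5] grip 0.1 0.5
[(array([ 0.666, -0.041,  0.137]), 0.68)]
```

View pics/lev2.png

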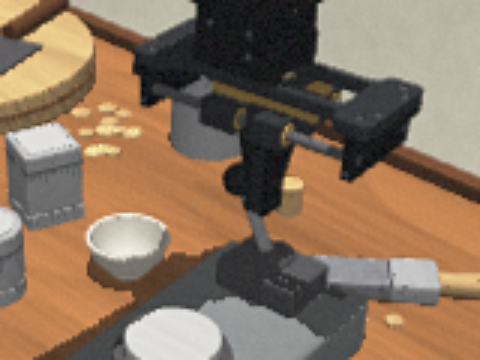

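The knob now leans left with its centre at about (666,-41), so the machine is on and the plate is lit. I'll back off, rise and recheck the tins.

```bash
python3 -m crank '[{"tx":0,"ty":25,"tz":0,"turn":0},{"tx":0,"ty":25,"tz":-50,"turn":0},{"tx":0,"ty":25,"tz":-80,"turn":0},{"tx":0,"ty":25,"tz":-80,"turn":0}]' 82 && cat >> h.py <<'E'
TIN={'45':(552,244),'65':(556,123),'75':(668,185)}
def tins(*ks):
    for n in('top','side'):
        w=cloud(*shot(n)[1:])
        for k in ks:
            r=top(w,np.array(TIN[k])/1000,.06,zmin=int(k)/1000-.008,zmax=int(k)/1000+.008)
            print(k,n,r and (r['rect'],r['circ'],r['size'],r['ang'],r['z']))
E
python3 - <<'E'
from h import *
tins('45','65','75'); plan((552,244,150),-10)
E
```

```text
time: 4.1
position: [0.6735, -0.095, 0.2206]
tool_rot: [3.135, 0.191, 0.008]
ft_force: [-0.1, 0.3, -0.1]
grip_width: 0.375
grip_force: 0.0
45 top (array([551. , 244.4]), array([551.1, 245.2]), array([55.6, 55.7]), 0.9, 45.0)
65 top (array([555. , 124.7]), array([555.7, 124.7]), array([56. , 54.9]), 88.8, 64.8)
75 top (array([667.8, 187.2]), array([667.9, 186.7]), array([54. , 54.7]), 72.6, 75.0)
45 side (array([553.1, 242. ]), array([554.1, 242.2]), array([57.2, 57.3]), 9.3, 47.0)
65 side (array([557.2, 122.7]), array([557.4, 122.2]), array([58.2, 53.8]), 51.1, 66.8)
75 side (array([668.7, 184.5]), array([669.1, 184.3]), array([54.4, 52.2]), 71.7, 77.0)
t 4.2 p [671.6 -95.1 216.8] xaxis deg 7.0 z [-0.001  0.    -1.   ] F [-0.3  0.  -0.7] grip 40.7 0.0
rows: tx -77.4 ty -351.1 tz 67.0 turn 3.40 q7 -1.46
```

```bash
python3 -m crank '[{"tx":-77,"ty":-351,"tz":0,"turn":3.4},{"tx":-77,"ty":-351,"tz":0,"turn":3.4},{"tx":-77,"ty":-351,"tz":0,"turn":3.4},{"tx":-77,"ty":-351,"tz":0,"turn":3.4},{"tx":-77,"ty":-351,"tz":0,"turn":3.4}]' && python3 -m crank '[{"tx":0,"ty":0,"tz":0,"turn":0},{"tx":0,"ty":0,"tz":0,"turn":0}]' && python3 -c "
from h import *
plan((552,244,27),-10)"
```

```text
time: 4.82
position: [0.5665, 0.2009, 0.2155]
tool_rot: [3.128, -0.275, -0.004]
ft_force: [0.8, 0.4, -0.4]
grip_width: 0.927
grip_force: 0.0
time: 5.08
position: [0.5678, 0.1988, 0.2159]
tool_rot: [3.128, -0.274, -0.004]
ft_force: [0.1, -0.7, -0.2]
grip_width: 0.937
grip_force: 0.0
t 5.08 p [567.8 198.8 215.9] xaxis deg -10.0 z [-0.002 -0.002 -1.   ] F [ 0.1 -0.7 -0.2] grip 81.5 0.0
rows: tx -23.0 ty -42.2 tz 188.8 turn -0.00 q7 -2.23
```

```bash
python3 -m crank '[{"tx":-23,"ty":-42,"tz":0,"turn":0},{"tx":-23,"ty":-42,"tz":50,"turn":0},{"tx":-23,"ty":-42,"tz":100,"turn":0},{"tx":-23,"ty":-42,"tz":130,"turn":0},{"tx":-23,"ty":-42,"tz":130,"turn":0}]' && python3 -m crank '[{"tx":0,"ty":0,"tz":0,"turn":0},{"tx":0,"ty":0,"tz":0,"turn":0}]' && python3 - <<'E'
from h import *
im,d,m=shot('wrist','w1'); w=cloud(d,m); print(top(w,np.array([.552,.244]),.06,zmin=.037,zmax=.055))
plan((552,244,27),-10)
E
```

```text
time: 5.7
position: [0.5517, 0.2413, 0.0839]
tool_rot: [3.125, -0.279, -0.01]
ft_force: [0.6, -0.8, 0.8]
grip_width: 0.942
grip_force: 0.0
time: 5.95
position: [0.5545, 0.2449, 0.0894]
tool_rot: [-3.128, 0.276, -0.005]
ft_force: [-0.1, 0.3, 0.3]
grip_width: 0.941
grip_force: 0.0
{'rect': array([561.8, 242. ]), 'size': array([57.5, 39.6]), 'ang': 79.7, 'circ': array([553.8, 243.4]), 'cr': 28.9, 'mean': array([560.4, 242.1]), 'z': 45.3, 'n': 4730}
t 6.0 p [554.3 245.   89.3] xaxis deg -10.1 z [ 0.003  0.001 -1.   ] F [-0.4 -0.   0.9] grip 82.2 0.0
rows: tx -2.2 ty 1.5 tz 62.3 turn -0.01 q7 -2.37
```

View pics/w1.png

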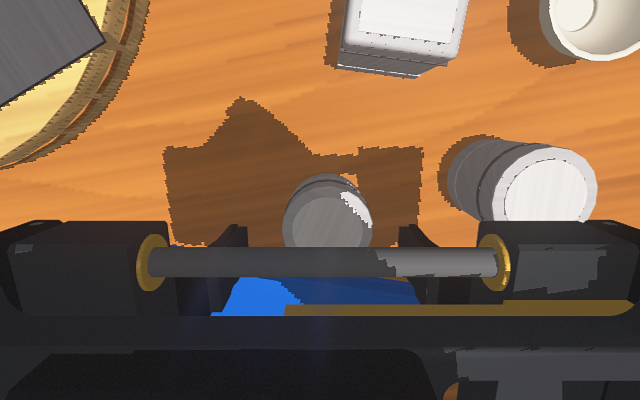

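The wrist view shows tin_45 between the fingers at about (328,225), with its centre at (553,243). I'll descend and grip.

```bash
python3 -m crank '[{"tx":-2,"ty":2,"tz":30,"turn":0},{"tx":-2,"ty":2,"tz":55,"turn":0},{"tx":-2,"ty":2,"tz":62,"turn":0},{"tx":-2,"ty":2,"tz":62,"turn":0}]' && python3 -m crank '[{"tx":0,"ty":0,"tz":0,"turn":0},{"tx":0,"ty":0,"tz":0,"turn":0},{"tx":0,"ty":0,"tz":0,"turn":0},{"tx":0,"ty":0,"tz":0,"turn":0},{"tx":0,"ty":0,"tz":0,"turn":0}]' 40 35 && python3 -c "
from h import *
st()"
```

```text
time: 6.5
position: [0.5511, 0.2434, 0.0261]
tool_rot: [-3.129, 0.275, -0.001]
ft_force: [0.0, 0.0, 1.0]
grip_width: 0.942
grip_force: 0.0
time: 7.12
position: [0.551, 0.2432, 0.026]
tool_rot: [3.129, -0.275, 0.001]
ft_force: [-1.3, -1.0, 5.7]
grip_width: 0.661
grip_force: 35.0
t 7.12 p [551.  243.2  26. ] xaxis deg -10.0 z [ 0.001 -0.    -1.   ] F [-1.3 -1.   5.7] grip 57.5 35.0
```

```bash
python3 -m crank '[{"tx":0,"ty":0,"tz":-40,"turn":0},{"tx":0,"ty":0,"tz":-90,"turn":0},{"tx":0,"ty":0,"tz":-144,"turn":0},{"tx":0,"ty":0,"tz":-144,"turn":0},{"tx":0,"ty":0,"tz":-144,"turn":0}]' && python3 -c "
from h import *
plan((552,-92.5,170),7)"
```

```text
time: 7.75
position: [0.55, 0.2426, 0.1682]
tool_rot: [3.128, -0.275, -0.003]
ft_force: [-0.2, -0.2, -2.1]
grip_width: 0.657
grip_force: 35.0
t 7.75 p [550.  242.6 168.2] xaxis deg -10.0 z [-0.002 -0.001 -1.   ] F [-0.2 -0.2 -2.1] grip 57.2 35.0
rows: tx 60.4 ty 329.7 tz -1.5 turn -3.41 q7 -2.33
```

```bash
python3 -m crank '[{"tx":60,"ty":330,"tz":0,"turn":-3.4},{"tx":60,"ty":330,"tz":0,"turn":-3.4},{"tx":60,"ty":330,"tz":0,"turn":-3.4},{"tx":60,"ty":330,"tz":0,"turn":-3.4},{"tx":60,"ty":330,"tz":0,"turn":-3.4}]' && python3 -m crank '[{"tx":0,"ty":0,"tz":0,"turn":0},{"tx":0,"ty":0,"tz":0,"turn":0}]' && python3 -c "
from h import *
plan((552,-92.5,110),7)"
```

```text
time: 8.38
position: [0.5503, -0.0663, 0.1669]
tool_rot: [-3.135, -0.191, 0.007]
ft_force: [0.4, 1.3, -2.6]
grip_width: 0.659
grip_force: 35.0
time: 8.62
position: [0.5509, -0.064, 0.1673]
tool_rot: [-3.134, -0.19, 0.006]
ft_force: [-0.4, 0.3, -2.9]
grip_width: 0.661
grip_force: 35.0
t 8.62 p [550.9 -64.  167.3] xaxis deg 6.9 z [-0.004  0.001 -1.   ] F [-0.4  0.3 -2.9] grip 57.5 35.0
rows: tx -2.2 ty 28.6 tz 57.3 turn -0.01 q7 -1.45
```

```bash
python3 -m crank '[{"tx":-2,"ty":28,"tz":0,"turn":0},{"tx":-2,"ty":28,"tz":40,"turn":0},{"tx":-2,"ty":28,"tz":57,"turn":0},{"tx":-2,"ty":28,"tz":57,"turn":0},{"tx":-2,"ty":28,"tz":57,"turn":0}]' && python3 -c "
from h import *
plan((552,-92.5,92),7)" && python3 -m crank '[{"tx":0,"ty":0,"tz":10,"turn":0},{"tx":0,"ty":0,"tz":14,"turn":0},{"tx":0,"ty":0,"tz":18,"turn":0},{"tx":0,"ty":0,"tz":18,"turn":0},{"tx":0,"ty":0,"tz":18,"turn":0}]' && python3 -c "
from h import *
plan((552,-92.5,92),7)"
```

```text
time: 9.25
position: [0.5545, -0.0913, 0.1135]
tool_rot: [3.136, 0.194, 0.002]
ft_force: [-0.1, -0.3, -0.5]
grip_width: 0.66
grip_force: 35.0
t 9.25 p [554.5 -91.3 113.5] xaxis deg 7.1 z [ 0.001 -0.    -1.   ] F [-0.1 -0.3 -0.5] grip 57.4 35.0
rows: tx -2.7 ty 0.8 tz 21.5 turn 0.01 q7 -1.42
time: 9.88
position: [0.5544, -0.0922, 0.0953]
tool_rot: [3.135, 0.191, 0.003]
ft_force: [0.9, 1.0, 4.0]
grip_width: 0.655
grip_force: 35.0
t 9.88 p [554.4 -92.2  95.3] xaxis deg 7.0 z [ 0.002 -0.    -1.   ] F [0.9 1.  4. ] grip 57.0 35.0
rows: tx -2.4 ty -0.0 tz 3.3 turn -0.01 q7 -1.42
```

```bash
python3 -m crank '[{"tx":-2,"ty":0,"tz":2,"turn":0},{"tx":-2,"ty":0,"tz":4,"turn":0},{"tx":-2,"ty":0,"tz":5,"turn":0},{"tx":-2,"ty":0,"tz":5,"turn":0},{"tx":-2,"ty":0,"tz":5,"turn":0}]' && python3 - <<'E'
from h import *
plan((552,-92.5,92),7)
im,d,m=shot('side'); u=proj([.552,-.092,.08],m).astype(int)
cv2.imwrite('pics/p1.png',cv2.resize(im[u[1]-60:u[1]+60,u[0]-80:u[0]+80,::-1],None,fx=3,fy=3))
E
```

```text
time: 10.5
position: [0.554, -0.0923, 0.0919]
tool_rot: [3.135, 0.191, 0.008]
ft_force: [0.5, 1.5, 11.3]
grip_width: 0.661
grip_force: 35.0
t 10.5 p [554.  -92.3  91.9] xaxis deg 7.0 z [ 0.005 -0.    -1.   ] F [ 0.5  1.5 11.3] grip 57.5 35.0
rows: tx -2.0 ty -0.0 tz -0.1 turn -0.00 q7 -1.42
```

View pics/p1.png

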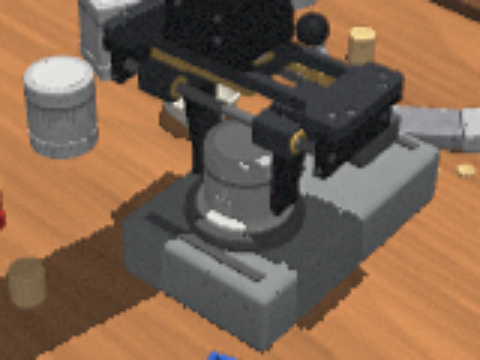

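The tin sits upright on the plate, which is flush at its lower stop. The force of about 13 N confirms that. I'll hold, then lift.

```bash
python3 -m crank '[{"tx":0,"ty":0,"tz":1,"turn":0},{"tx":0,"ty":0,"tz":1,"turn":0},{"tx":0,"ty":0,"tz":1,"turn":0},{"tx":0,"ty":0,"tz":1,"turn":0},{"tx":0,"ty":0,"tz":1,"turn":0}]' && python3 -m crank '[{"tx":0,"ty":0,"tz":0,"turn":0},{"tx":0,"ty":0,"tz":0,"turn":0},{"tx":0,"ty":0,"tz":0,"turn":0},{"tx":0,"ty":0,"tz":0,"turn":0},{"tx":0,"ty":0,"tz":0,"turn":0}]' && python3 -m crank '[{"tx":0,"ty":0,"tz":-5,"turn":0},{"tx":0,"ty":0,"tz":-30,"turn":0},{"tx":0,"ty":0,"tz":-80,"turn":0},{"tx":0,"ty":0,"tz":-80,"turn":0},{"tx":0,"ty":0,"tz":-80,"turn":0}]' && python3 - <<'E'
from h import *
plan((491.5,-418,170),-68)
E
```

```text
time: 11.18
position: [0.5541, -0.0923, 0.0918]
tool_rot: [3.135, 0.191, 0.008]
ft_force: [-1.0, 1.7, 17.4]
grip_width: 0.661
grip_force: 35.0
time: 11.8
position: [0.5541, -0.0923, 0.0918]
tool_rot: [3.135, 0.191, 0.008]
ft_force: [-1.4, 2.0, 17.4]
grip_width: 0.664
grip_force: 35.0
time: 12.42
position: [0.5502, -0.0928, 0.1669]
tool_rot: [-3.136, -0.19, 0.005]
ft_force: [-1.5, -1.3, -3.4]
grip_width: 0.661
grip_force: 35.0
t 12.43 p [550.2 -92.8 166.9] xaxis deg 6.9 z [-0.003  0.    -1.   ] F [-1.5 -1.3 -3.4] grip 57.5 35.0
rows: tx -97.6 ty 315.7 tz -3.0 turn 14.99 q7 -1.4
```

```bash
python3 -m crank '[{"tx":-98,"ty":316,"tz":-3,"turn":15},{"tx":-98,"ty":316,"tz":-3,"turn":15},{"tx":-98,"ty":316,"tz":-3,"turn":15},{"tx":-98,"ty":316,"tz":-3,"turn":15},{"tx":-98,"ty":316,"tz":-3,"turn":15}]' && python3 -m crank '[{"tx":0,"ty":0,"tz":0,"turn":0},{"tx":0,"ty":0,"tz":0,"turn":0}]' && python3 - <<'E'
from h import *
plan((491.5,-418,140),-68)
E
```

```text
time: 13.05
position: [0.4939, -0.4011, 0.1685]
tool_rot: [-2.879, 1.255, 0.007]
ft_force: [1.2, 0.5, -2.1]
grip_width: 0.656
grip_force: 35.0
time: 13.3
position: [0.4949, -0.399, 0.1687]
tool_rot: [-2.882, 1.245, 0.007]
ft_force: [2.0, 1.0, -1.9]
grip_width: 0.659
grip_force: 35.0
t 13.3 p [ 494.9 -399.   168.7] xaxis deg -46.7 z [-0.003  0.003 -1.   ] F [ 2.   1.  -1.9] grip 57.3 35.0
rows: tx 11.7 ty 15.5 tz 28.6 turn 4.25 q7 -1.77
```

```bash
python3 -m crank '[{"tx":12,"ty":15,"tz":0,"turn":4.3},{"tx":12,"ty":15,"tz":40,"turn":4.3},{"tx":12,"ty":15,"tz":80,"turn":4.3},{"tx":12,"ty":15,"tz":115,"turn":4.3},{"tx":12,"ty":15,"tz":115,"turn":4.3}]' && python3 -m crank '[{"tx":0,"ty":0,"tz":0,"turn":0},{"tx":0,"ty":0,"tz":0,"turn":0}]' && python3 - <<'E'
from h import *
plan((491.5,-418,32),-68)
E
```

```text
time: 13.92
position: [0.4916, -0.4146, 0.0521]
tool_rot: [-2.602, 1.757, 0.014]
ft_force: [-0.7, 0.9, -1.1]
grip_width: 0.657
grip_force: 35.0
time: 14.18
position: [0.4947, -0.4196, 0.0586]
tool_rot: [2.601, -1.761, 0.006]
ft_force: [0.0, -0.3, -1.9]
grip_width: 0.662
grip_force: 35.0
t 14.18 p [ 494.7 -419.6   58.6] xaxis deg -68.2 z [ 0.003 -0.002 -1.   ] F [ 0.  -0.3 -1.9] grip 57.6 35.0
rows: tx -2.7 ty 2.4 tz 26.6 turn -0.04 q7 -2.11
```

```bash
python3 -m crank '[{"tx":-3,"ty":2,"tz":12,"turn":0},{"tx":-3,"ty":2,"tz":20,"turn":0},{"tx":-3,"ty":2,"tz":25,"turn":0},{"tx":-3,"ty":2,"tz":25,"turn":0},{"tx":-3,"ty":2,"tz":25,"turn":0}]' && python3 -m crank '[{"tx":0,"ty":0,"tz":1,"turn":0},{"tx":0,"ty":0,"tz":2,"turn":0},{"tx":0,"ty":0,"tz":2,"turn":0}]'
```

```text
time: 14.8
position: [0.4904, -0.4171, 0.0312]
tool_rot: [2.601, -1.762, 0.0]
ft_force: [-0.3, -0.2, -2.1]
grip_width: 0.657
grip_force: 35.0
time: 15.18
position: [0.4905, -0.4171, 0.031]
tool_rot: [2.601, -1.762, 0.0]
ft_force: [-3.4, 3.3, 8.4]
grip_width: 0.66
grip_force: 35.0
```

```bash
python3 -m crank '[{"tx":0,"ty":0,"tz":-2,"turn":0},{"tx":0,"ty":0,"tz":-2,"turn":0},{"tx":0,"ty":0,"tz":-2,"turn":0},{"tx":0,"ty":0,"tz":-2,"turn":0},{"tx":0,"ty":0,"tz":-2,"turn":0}]' 78 && python3 -m crank '[{"tx":0,"ty":0,"tz":-20,"turn":0},{"tx":0,"ty":0,"tz":-70,"turn":0},{"tx":0,"ty":0,"tz":-130,"turn":0},{"tx":0,"ty":0,"tz":-160,"turn":0},{"tx":0,"ty":0,"tz":-160,"turn":0}]' && python3 - <<'E'
from h import *
tins('65','75')
w=cloud(*shot('top')[1:]); print(top(w,np.array([.4915,-.418]),.06,.03,.08))
plan((556.5,123.5,170),0)
E
```

```text
time: 15.8
position: [0.4903, -0.417, 0.0312]
tool_rot: [2.601, -1.762, -0.0]
ft_force: [1.0, 0.2, -0.7]
grip_width: 0.893
grip_force: 0.0
time: 16.42
position: [0.4921, -0.4184, 0.1967]
tool_rot: [2.6, -1.762, 0.013]
ft_force: [0.8, -0.2, 0.0]
grip_width: 0.899
grip_force: 0.0
65 top (array([554.9, 124.8]), array([555.7, 124.9]), array([56.1, 54.9]), 88.9, 64.8)
75 top (array([667.7, 187.1]), array([667.6, 186.6]), array([55. , 53.7]), 71.9, 75.0)
65 side (array([557.1, 120.9]), array([557.1, 122.3]), array([55. , 55.6]), 53.8, 66.8)
75 side (array([668.6, 185.2]), array([668.1, 183.4]), array([55.8, 52.4]), 72.9, 77.0)
{'rect': array([ 489.7, -414.6]), 'size': array([58.3, 53.9]), 'ang': 88.0, 'circ': array([ 489.3, -413.8]), 'cr': 30.0, 'mean': array([ 489.7, -413.4]), 'z': 48.7, 'n': 475}
t 16.57 p [ 489.8 -416.6  190.7] xaxis deg -68.2 z [-0.001  0.001 -1.   ] F [-0.3 -1.  -0.8] grip 78.5 0.0
rows: tx -476.8 ty -262.1 tz 21.1 turn -13.65 q7 -2.11
```

```bash
python3 -m crank '[{"tx":-477,"ty":-262,"tz":0,"turn":-13.6},{"tx":-477,"ty":-262,"tz":0,"turn":-13.6},{"tx":-477,"ty":-262,"tz":0,"turn":-13.6},{"tx":-477,"ty":-262,"tz":0,"turn":-13.6},{"tx":-477,"ty":-262,"tz":0,"turn":-13.6}]' 82 && python3 -m crank '[{"tx":0,"ty":0,"tz":0,"turn":0}]' && python3 - <<'E'
from h import *
plan((556.5,123.5,190),0)
E
```

```text
time: 17.2
position: [0.5276, -0.1047, 0.1899]
tool_rot: [-3.117, 0.388, 0.004]
ft_force: [0.6, -0.1, 0.8]
grip_width: 0.941
grip_force: 0.0
time: 17.32
position: [0.5284, -0.0997, 0.1901]
tool_rot: [-3.116, 0.379, 0.004]
ft_force: [0.3, -0.8, -0.3]
grip_width: 0.943
grip_force: 0.0
t 17.32 p [528.4 -99.7 190.1] xaxis deg -13.9 z [-0.002  0.003 -1.   ] F [ 0.3 -0.8 -0.3] grip 82.1 0.0
rows: tx -26.2 ty -223.4 tz 0.8 turn -2.77 q7 -1.71
```

```bash
python3 -m crank '[{"tx":-26,"ty":-223,"tz":0,"turn":-2.8},{"tx":-26,"ty":-223,"tz":0,"turn":-2.8},{"tx":-26,"ty":-223,"tz":0,"turn":-2.8},{"tx":-26,"ty":-223,"tz":0,"turn":-2.8},{"tx":-26,"ty":-223,"tz":40,"turn":-2.8}]' && python3 -m crank '[{"tx":0,"ty":0,"tz":35,"turn":0},{"tx":0,"ty":0,"tz":50,"turn":0},{"tx":0,"ty":0,"tz":50,"turn":0},{"tx":0,"ty":0,"tz":50,"turn":0}]' && python3 - <<'E'
from h import *
im,d,m=shot('wrist'); w=cloud(d,m); print(top(w,np.array([.5565,.1235]),.06,zmin=.057,zmax=.075))
plan((556.5,123.5,35),0)
E
```

```text
time: 17.95
position: [0.561, 0.12, 0.1526]
tool_rot: [-3.139, 0.007, -0.007]
ft_force: [1.0, -0.1, -0.7]
grip_width: 0.946
grip_force: 0.0
time: 18.45
position: [0.5603, 0.1155, 0.1026]
tool_rot: [-3.141, 0.016, -0.003]
ft_force: [-0.5, 0.6, 0.1]
grip_width: 0.941
grip_force: 0.0
{'rect': array([559.4, 122.8]), 'size': array([54. , 55.1]), 'ang': 47.9, 'circ': array([557.5, 122.2]), 'cr': 28.9, 'mean': array([566.5, 122.1]), 'z': 65.3, 'n': 4424}
t 18.5 p [560.5 115.6 102.8] xaxis deg -0.6 z [ 0.002  0.    -1.   ] F [ 0.2 -0.4 -0.4] grip 81.9 0.0
rows: tx -4.2 ty -7.9 tz 67.8 turn -0.11 q7 -1.96
```

```bash
python3 -m crank '[{"tx":-4,"ty":-7,"tz":0,"turn":0},{"tx":-4,"ty":-7,"tz":30,"turn":0},{"tx":-4,"ty":-7,"tz":60,"turn":0},{"tx":-4,"ty":-7,"tz":67,"turn":0},{"tx":-4,"ty":-7,"tz":67,"turn":0}]' && python3 -m crank '[{"tx":0,"ty":0,"tz":0,"turn":0},{"tx":0,"ty":0,"tz":0,"turn":0},{"tx":0,"ty":0,"tz":0,"turn":0},{"tx":0,"ty":0,"tz":0,"turn":0},{"tx":0,"ty":0,"tz":0,"turn":0}]' 40 35 && python3 -m crank '[{"tx":0,"ty":0,"tz":-40,"turn":0},{"tx":0,"ty":0,"tz":-90,"turn":0},{"tx":0,"ty":0,"tz":-140,"turn":0},{"tx":0,"ty":0,"tz":-140,"turn":0},{"tx":0,"ty":0,"tz":-140,"turn":0}]' && python3 -c "
from h import *
plan((552,-92.5,175),7)"
```

```text
time: 19.12
position: [0.5555, 0.123, 0.0349]
tool_rot: [-3.141, 0.014, -0.0]
ft_force: [0.3, 0.2, 0.2]
grip_width: 0.943
grip_force: 0.0
time: 19.75
position: [0.5558, 0.1223, 0.035]
tool_rot: [3.141, -0.015, 0.001]
ft_force: [-0.7, -2.1, 4.6]
grip_width: 0.663
grip_force: 35.0
time: 20.38
position: [0.5545, 0.1224, 0.1731]
tool_rot: [3.141, -0.015, -0.003]
ft_force: [-0.4, -0.2, -2.5]
grip_width: 0.659
grip_force: 35.0
t 20.38 p [554.5 122.4 173.1] xaxis deg -0.5 z [-0.002 -0.    -1.   ] F [-0.4 -0.2 -2.5] grip 57.3 35.0
rows: tx -0.5 ty 214.9 tz -1.8 turn -1.51 q7 -1.94
```

```bash
python3 -m crank '[{"tx":0,"ty":215,"tz":0,"turn":-1.5},{"tx":0,"ty":215,"tz":0,"turn":-1.5},{"tx":0,"ty":215,"tz":0,"turn":-1.5},{"tx":0,"ty":215,"tz":0,"turn":-1.5},{"tx":0,"ty":215,"tz":0,"turn":-1.5}]' && python3 -m crank '[{"tx":0,"ty":0,"tz":30,"turn":0},{"tx":0,"ty":0,"tz":55,"turn":0},{"tx":0,"ty":0,"tz":55,"turn":0},{"tx":0,"ty":0,"tz":55,"turn":0}]' && python3 -c "
from h import *
plan((552,-92.5,100),7)"
```

```text
time: 21.0
position: [0.5516, -0.0958, 0.1717]
tool_rot: [-3.136, -0.182, 0.007]
ft_force: [0.1, 0.7, -1.0]
grip_width: 0.66
grip_force: 35.0
time: 21.5
position: [0.5537, -0.0912, 0.1196]
tool_rot: [-3.135, -0.193, -0.0]
ft_force: [0.3, 0.7, -1.8]
grip_width: 0.661
grip_force: 35.0
t 21.5 p [553.7 -91.2 119.6] xaxis deg 7.1 z [-0.     0.001 -1.   ] F [ 0.3  0.7 -1.8] grip 57.6 35.0
rows: tx -1.8 ty 1.1 tz 19.6 turn 0.01 q7 -1.41
```

```bash
python3 -m crank '[{"tx":-1,"ty":1,"tz":8,"turn":0},{"tx":-1,"ty":1,"tz":13,"turn":0},{"tx":-1,"ty":1,"tz":18,"turn":0},{"tx":-1,"ty":1,"tz":21,"turn":0},{"tx":-1,"ty":1,"tz":21,"turn":0}]' && python3 -c "
from h import *
plan((552,-92.5,100),7)"
```

```text
time: 22.12
position: [0.5535, -0.0935, 0.1009]
tool_rot: [3.135, 0.191, 0.003]
ft_force: [-3.8, 1.5, 13.4]
grip_width: 0.663
grip_force: 35.0
t 22.12 p [553.5 -93.5 100.9] xaxis deg 7.0 z [ 0.002 -0.001 -1.   ] F [-3.8  1.5 13.4] grip 57.7 35.0
rows: tx -1.3 ty -1.2 tz 0.9 turn -0.01 q7 -1.42
```

```bash
python3 -m crank '[{"tx":0,"ty":0,"tz":1,"turn":0},{"tx":0,"ty":0,"tz":1,"turn":0},{"tx":0,"ty":0,"tz":1,"turn":0},{"tx":0,"ty":0,"tz":1,"turn":0},{"tx":0,"ty":0,"tz":1,"turn":0}]' && python3 -m crank '[{"tx":0,"ty":0,"tz":0,"turn":0},{"tx":0,"ty":0,"tz":0,"turn":0},{"tx":0,"ty":0,"tz":0,"turn":0},{"tx":0,"ty":0,"tz":0,"turn":0},{"tx":0,"ty":0,"tz":0,"turn":0}]' && python3 -m crank '[{"tx":0,"ty":0,"tz":-5,"turn":0},{"tx":0,"ty":0,"tz":-30,"turn":0},{"tx":0,"ty":0,"tz":-80,"turn":0},{"tx":0,"ty":0,"tz":-80,"turn":0},{"tx":0,"ty":0,"tz":-80,"turn":0}]' && python3 - <<'E'
from h import *
plan((460,-341,180),-68)
E
```

```text
time: 22.75
position: [0.5535, -0.0935, 0.1008]
tool_rot: [3.135, 0.191, 0.003]
ft_force: [-6.6, 1.4, 18.6]
grip_width: 0.659
grip_force: 35.0
time: 23.38
position: [0.5535, -0.0935, 0.1008]
tool_rot: [3.135, 0.191, 0.003]
ft_force: [-6.5, 1.1, 19.0]
grip_width: 0.66
grip_force: 35.0
time: 24.0
position: [0.5519, -0.0936, 0.1764]
tool_rot: [3.136, 0.191, -0.002]
ft_force: [1.2, -0.8, -2.3]
grip_width: 0.655
grip_force: 35.0
t 24.0 p [551.9 -93.6 176.4] xaxis deg 7.0 z [-0.001 -0.    -1.   ] F [ 1.2 -0.8 -2.3] grip 57.0 35.0
rows: tx -121.2 ty 234.4 tz -3.4 turn 14.99 q7 -1.39
```

```bash
python3 -m crank '[{"tx":-121,"ty":234,"tz":0,"turn":15},{"tx":-121,"ty":234,"tz":0,"turn":15},{"tx":-121,"ty":234,"tz":0,"turn":15},{"tx":-121,"ty":234,"tz":0,"turn":15},{"tx":-121,"ty":234,"tz":0,"turn":15}]' && python3 -m crank '[{"tx":0,"ty":0,"tz":0,"turn":2},{"tx":0,"ty":0,"tz":0,"turn":4.3},{"tx":0,"ty":0,"tz":20,"turn":4.3},{"tx":0,"ty":0,"tz":60,"turn":4.3},{"tx":0,"ty":0,"tz":60,"turn":4.3}]' && python3 - <<'E'
from h import *
plan((460,-341,41),-68)
E
```

```text
time: 24.62
position: [0.456, -0.3457, 0.1749]
tool_rot: [2.872, -1.267, -0.007]
ft_force: [0.5, 1.2, -2.1]
grip_width: 0.662
grip_force: 35.0
time: 25.25
position: [0.4572, -0.3381, 0.1122]
tool_rot: [2.601, -1.762, -0.017]
ft_force: [-0.3, -0.1, -2.3]
grip_width: 0.662
grip_force: 35.0
t 25.25 p [ 457.2 -338.1  112.2] xaxis deg -68.2 z [-0.009  0.006 -1.   ] F [-0.3 -0.1 -2.3] grip 57.6 35.0
rows: tx 4.4 ty -1.9 tz 71.2 turn -0.05 q7 -2.19
```

```bash
python3 -m crank '[{"tx":4,"ty":-1,"tz":30,"turn":0},{"tx":4,"ty":-1,"tz":55,"turn":0},{"tx":4,"ty":-1,"tz":64,"turn":0},{"tx":4,"ty":-1,"tz":64,"turn":0},{"tx":4,"ty":-1,"tz":64,"turn":0}]' && python3 -m crank '[{"tx":0,"ty":0,"tz":3,"turn":0},{"tx":0,"ty":0,"tz":6,"turn":0},{"tx":0,"ty":0,"tz":6,"turn":0}]'
```

```text
time: 25.88
position: [0.4641, -0.3444, 0.0548]
tool_rot: [2.601, -1.762, 0.004]
ft_force: [-0.3, -0.4, -1.9]
grip_width: 0.66
grip_force: 35.0
time: 26.25
position: [0.463, -0.3437, 0.0472]
tool_rot: [2.601, -1.762, -0.001]
ft_force: [-0.1, 0.5, -1.5]
grip_width: 0.657
grip_force: 35.0
```

```bash
python3 -m crank '[{"tx":0,"ty":0,"tz":3,"turn":0},{"tx":0,"ty":0,"tz":6,"turn":0},{"tx":0,"ty":0,"tz":7,"turn":0},{"tx":0,"ty":0,"tz":7,"turn":0}]' && python3 -m crank '[{"tx":0,"ty":0,"tz":1,"turn":0},{"tx":0,"ty":0,"tz":1,"turn":0}]'
```

```text
time: 26.75
position: [0.4632, -0.3438, 0.0403]
tool_rot: [2.601, -1.762, -0.0]
ft_force: [0.1, 1.2, -2.9]
grip_width: 0.662
grip_force: 35.0
time: 27.0
position: [0.4634, -0.3439, 0.04]
tool_rot: [2.601, -1.762, 0.001]
ft_force: [-1.7, 1.4, 2.2]
grip_width: 0.663
grip_force: 35.0
```

```bash
python3 -m crank '[{"tx":0,"ty":0,"tz":0,"turn":0},{"tx":0,"ty":0,"tz":0,"turn":0},{"tx":0,"ty":0,"tz":0,"turn":0},{"tx":0,"ty":0,"tz":0,"turn":0},{"tx":0,"ty":0,"tz":0,"turn":0}]' 78 && python3 -m crank '[{"tx":0,"ty":0,"tz":-20,"turn":0},{"tx":0,"ty":0,"tz":-70,"turn":0},{"tx":0,"ty":0,"tz":-130,"turn":0},{"tx":0,"ty":0,"tz":-160,"turn":0},{"tx":0,"ty":0,"tz":-160,"turn":0}]' && python3 - <<'E'
from h import *
tins('75')
w=cloud(*shot('top','t2')[1:]); print(top(w,np.array([.463,-.344]),.045,.03,.1),top(w,np.array([.490,-.416]),.04,.03,.06))
plan((668.5,185,200),-17)
E
```

```text
time: 27.62
position: [0.4633, -0.3438, 0.0394]
tool_rot: [2.601, -1.762, 0.0]
ft_force: [1.0, 0.8, -0.2]
grip_width: 0.894
grip_force: 0.0
time: 28.25
position: [0.4648, -0.3449, 0.2028]
tool_rot: [2.6, -1.762, 0.01]
ft_force: [0.2, -0.3, -0.8]
grip_width: 0.895
grip_force: 0.0
75 top (array([667.4, 187.4]), array([667.4, 186.4]), array([53.9, 53.8]), 71.9, 75.0)
75 side (array([668.7, 183.5]), array([669.1, 183.9]), array([55.6, 53.1]), 71.2, 77.1)
{'rect': array([ 462.7, -339.7]), 'size': array([55.2, 56.1]), 'ang': 41.6, 'circ': array([ 462.1, -340.5]), 'cr': 29.1, 'mean': array([ 462.8, -340. ]), 'z': 68.7, 'n': 505} {'rect': array([ 486.6, -405.4]), 'size': array([55.3, 38.8]), 'ang': 20.8, 'circ': array([ 488.9, -413.1]), 'cr': 28.5, 'mean': array([ 486.8, -405.5]), 'z': 48.4, 'n': 231}
t 28.4 p [ 462.6 -343.4  198.1] xaxis deg -68.2 z [-0.002  0.001 -1.   ] F [-0.3  0.3  0. ] grip 77.8 0.0
rows: tx -414.4 ty -387.1 tz -1.7 turn -10.25 q7 -2.18
```

View pics/t2.png

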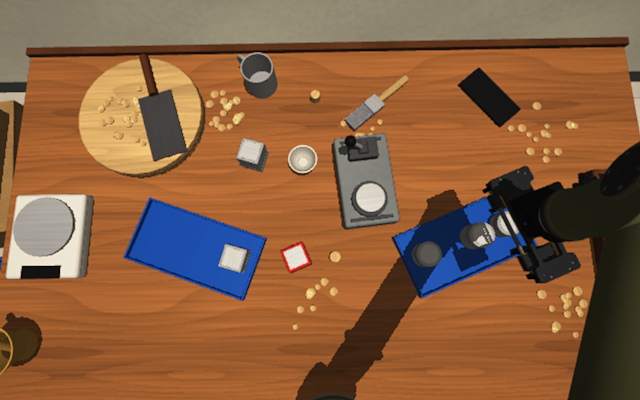

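Both round tins stand in the right tray, at pixels (478,236) and (508,222), with the sample still at (428,253). The square tin_75 is undisturbed at (251,153).

```bash
python3 -m crank '[{"tx":-414,"ty":-387,"tz":0,"turn":-10.2},{"tx":-414,"ty":-387,"tz":0,"turn":-10.2},{"tx":-414,"ty":-387,"tz":0,"turn":-10.2},{"tx":-414,"ty":-387,"tz":0,"turn":-10.2},{"tx":-414,"ty":-387,"tz":0,"turn":-10.2}]' 82 && python3 -m crank '[{"tx":0,"ty":0,"tz":0,"turn":0}]' && python3 - <<'E'
from h import *
plan((668.5,185,200),-17.5)
E
```

```text
time: 29.02
position: [0.5764, -0.0508, 0.1976]
tool_rot: [3.107, -0.463, -0.004]
ft_force: [1.0, -0.2, 0.3]
grip_width: 0.946
grip_force: 0.0
time: 29.15
position: [0.5771, -0.0449, 0.1976]
tool_rot: [-3.105, 0.453, 0.005]
ft_force: [0.4, -1.4, -0.5]
grip_width: 0.939
grip_force: 0.0
t 29.15 p [577.1 -44.9 197.6] xaxis deg -16.6 z [-0.002  0.004 -1.   ] F [ 0.4 -1.4 -0.5] grip 81.7 0.0
rows: tx 22.0 ty -246.5 tz -1.6 turn 0.18 q7 -1.89
```

```bash
python3 -m crank '[{"tx":22,"ty":-246,"tz":0,"turn":0.2},{"tx":22,"ty":-246,"tz":0,"turn":0.2},{"tx":22,"ty":-246,"tz":0,"turn":0.2},{"tx":22,"ty":-246,"tz":0,"turn":0.2},{"tx":22,"ty":-246,"tz":20,"turn":0.2}]' && python3 -m crank '[{"tx":0,"ty":0,"tz":40,"turn":0},{"tx":0,"ty":0,"tz":60,"turn":0},{"tx":0,"ty":0,"tz":60,"turn":0},{"tx":0,"ty":0,"tz":60,"turn":0}]' && python3 - <<'E'
from h import *
im,d,m=shot('wrist'); w=cloud(d,m); print(top(w,np.array([.6685,.185]),.06,zmin=.067,zmax=.085))
plan((668.5,185,42),-17.5)
E
```

```text
time: 29.78
position: [0.6704, 0.1827, 0.1782]
tool_rot: [-3.099, 0.486, 0.002]
ft_force: [0.2, -0.0, -0.2]
grip_width: 0.944
grip_force: 0.0
time: 30.28
position: [0.6716, 0.1753, 0.1206]
tool_rot: [-3.101, 0.5, -0.003]
ft_force: [-0.0, -0.9, -0.5]
grip_width: 0.945
grip_force: 0.0
{'rect': array([678.5, 182.5]), 'size': array([54.1, 36. ]), 'ang': 72.6, 'circ': array([677.6, 182.4]), 'cr': 31.7, 'mean': array([679.5, 181.8]), 'z': 75.2, 'n': 4592}
t 30.32 p [671.8 175.6 121.2] xaxis deg -18.3 z [ 0.003  0.001 -1.   ] F [ 0.  -0.4  0.1] grip 82.1 0.0
rows: tx -6.3 ty -7.8 tz 79.2 turn -0.16 q7 -2.34
```

```bash
python3 -m crank '[{"tx":-5,"ty":-8,"tz":0,"turn":-0.2},{"tx":-5,"ty":-8,"tz":30,"turn":-0.2},{"tx":-5,"ty":-8,"tz":65,"turn":-0.2},{"tx":-5,"ty":-8,"tz":79,"turn":-0.2},{"tx":-5,"ty":-8,"tz":79,"turn":-0.2}]' && python3 -m crank '[{"tx":0,"ty":0,"tz":0,"turn":0},{"tx":0,"ty":0,"tz":0,"turn":0},{"tx":0,"ty":0,"tz":0,"turn":0},{"tx":0,"ty":0,"tz":0,"turn":0},{"tx":0,"ty":0,"tz":0,"turn":0}]' 40 35 && python3 -m crank '[{"tx":0,"ty":0,"tz":-40,"turn":0},{"tx":0,"ty":0,"tz":-90,"turn":0},{"tx":0,"ty":0,"tz":-140,"turn":0},{"tx":0,"ty":0,"tz":-140,"turn":0},{"tx":0,"ty":0,"tz":-140,"turn":0}]' && python3 -c "
from h import *
plan((552,-92.5,182),7)"
```

```text
time: 30.95
position: [0.6681, 0.1852, 0.04]
tool_rot: [3.106, -0.47, -0.002]
ft_force: [0.4, 0.0, -0.1]
grip_width: 0.942
grip_force: 0.0
time: 31.58
position: [0.6688, 0.1848, 0.0409]
tool_rot: [-3.106, 0.471, -0.001]
ft_force: [-1.1, -1.5, 3.0]
grip_width: 0.62
grip_force: 35.0
time: 32.2
position: [0.6679, 0.1846, 0.1792]
tool_rot: [3.105, -0.471, -0.002]
ft_force: [-0.6, -1.2, -2.4]
grip_width: 0.616
grip_force: 35.0
t 32.2 p [667.9 184.6 179.2] xaxis deg -17.2 z [-0.002 -0.001 -1.   ] F [-0.6 -1.2 -2.4] grip 53.6 35.0
rows: tx -28.6 ty 299.0 tz -2.4 turn -4.85 q7 -2.32
```

```bash
python3 -m crank '[{"tx":-29,"ty":299,"tz":0,"turn":-4.9},{"tx":-29,"ty":299,"tz":0,"turn":-4.9},{"tx":-29,"ty":299,"tz":0,"turn":-4.9},{"tx":-29,"ty":299,"tz":0,"turn":-4.9},{"tx":-29,"ty":299,"tz":0,"turn":-4.9}]' && python3 -m crank '[{"tx":0,"ty":0,"tz":10,"turn":0},{"tx":0,"ty":0,"tz":10,"turn":0},{"tx":0,"ty":0,"tz":10,"turn":0}]' && python3 -c "
from h import *
plan((552,-92.5,126),7)"
```

```text
time: 32.83
position: [0.5494, -0.095, 0.1779]
tool_rot: [-3.135, -0.195, 0.007]
ft_force: [0.1, 0.3, -1.9]
grip_width: 0.621
grip_force: 35.0
time: 33.2
position: [0.5523, -0.09, 0.1696]
tool_rot: [-3.134, -0.203, 0.002]
ft_force: [-0.4, 0.4, -2.4]
grip_width: 0.617
grip_force: 35.0
t 33.2 p [552.3 -90.  169.6] xaxis deg 7.4 z [-0.001  0.001 -1.   ] F [-0.4  0.4 -2.4] grip 53.7 35.0
rows: tx -0.6 ty 2.5 tz 43.6 turn 0.08 q7 -1.4
```

```bash
python3 -m crank '[{"tx":0,"ty":2,"tz":20,"turn":0},{"tx":0,"ty":2,"tz":43,"turn":0},{"tx":0,"ty":2,"tz":43,"turn":0},{"tx":0,"ty":2,"tz":43,"turn":0}]' && python3 -m crank '[{"tx":0,"ty":0,"tz":7,"turn":0},{"tx":0,"ty":0,"tz":12,"turn":0},{"tx":0,"ty":0,"tz":17,"turn":0},{"tx":0,"ty":0,"tz":20,"turn":0},{"tx":0,"ty":0,"tz":20,"turn":0}]' && python3 -c "
from h import *
plan((552,-92.5,107),7)"
```

```text
time: 33.7
position: [0.5533, -0.0932, 0.1282]
tool_rot: [-3.135, -0.201, -0.002]
ft_force: [-0.3, 0.5, -0.9]
grip_width: 0.621
grip_force: 35.0
time: 34.33
position: [0.5529, -0.094, 0.1082]
tool_rot: [3.135, 0.199, 0.001]
ft_force: [-1.7, -0.9, 6.1]
grip_width: 0.62
grip_force: 35.0
t 34.33 p [552.9 -94.  108.2] xaxis deg 7.3 z [ 0.001 -0.    -1.   ] F [-1.7 -0.9  6.1] grip 53.9 35.0
rows: tx -0.7 ty -1.6 tz 1.2 turn 0.05 q7 -1.43
```

```bash
python3 -m crank '[{"tx":0,"ty":-1,"tz":1,"turn":0},{"tx":0,"ty":-1,"tz":2,"turn":0},{"tx":0,"ty":-1,"tz":3,"turn":0},{"tx":0,"ty":-1,"tz":3,"turn":0},{"tx":0,"ty":-1,"tz":3,"turn":0}]' && python3 -c "
from h import *
plan((552,-92.5,107),7)"
```

```text
time: 34.95
position: [0.5529, -0.0939, 0.1068]
tool_rot: [3.133, 0.198, 0.002]
ft_force: [-4.2, -0.9, 14.4]
grip_width: 0.614
grip_force: 35.0
t 34.95 p [552.9 -93.9 106.8] xaxis deg 7.2 z [ 0.001 -0.002 -1.   ] F [-4.2 -0.9 14.4] grip 53.5 35.0
rows: tx -0.8 ty -1.5 tz -0.2 turn 0.05 q7 -1.43
```

```bash
python3 -m crank '[{"tx":0,"ty":0,"tz":1,"turn":0},{"tx":0,"ty":0,"tz":1,"turn":0},{"tx":0,"ty":0,"tz":1,"turn":0},{"tx":0,"ty":0,"tz":1,"turn":0},{"tx":0,"ty":0,"tz":1,"turn":0}]' && python3 -m crank '[{"tx":0,"ty":0,"tz":0,"turn":0},{"tx":0,"ty":0,"tz":0,"turn":0},{"tx":0,"ty":0,"tz":0,"turn":0},{"tx":0,"ty":0,"tz":0,"turn":0},{"tx":0,"ty":0,"tz":0,"turn":0}]' && python3 -m crank '[{"tx":0,"ty":0,"tz":-5,"turn":0},{"tx":0,"ty":0,"tz":-30,"turn":0},{"tx":0,"ty":0,"tz":-80,"turn":0},{"tx":0,"ty":0,"tz":-80,"turn":0},{"tx":0,"ty":0,"tz":-80,"turn":0}]' && python3 - <<'E'
from h import *
plan((458,352,184),70)
E
```

```text
time: 35.58
position: [0.553, -0.0939, 0.1068]
tool_rot: [3.133, 0.198, 0.002]
ft_force: [-6.3, -0.5, 19.6]
grip_width: 0.62
grip_force: 35.0
time: 36.2
position: [0.553, -0.0939, 0.1068]
tool_rot: [3.133, 0.198, 0.002]
ft_force: [-6.4, 0.3, 19.6]
grip_width: 0.616
grip_force: 35.0
time: 36.83
position: [0.5517, -0.0932, 0.1825]
tool_rot: [3.135, 0.198, -0.002]
ft_force: [-0.7, -0.5, -2.1]
grip_width: 0.622
grip_force: 35.0
t 36.83 p [551.7 -93.2 182.5] xaxis deg 7.2 z [-0.001 -0.    -1.   ] F [-0.7 -0.5 -2.1] grip 54.1 35.0
rows: tx -36.9 ty -453.4 tz -1.5 turn -12.55 q7 -1.4
```

```bash
python3 -m crank '[{"tx":-37,"ty":-453,"tz":0,"turn":-12.6},{"tx":-37,"ty":-453,"tz":0,"turn":-12.6},{"tx":-37,"ty":-453,"tz":0,"turn":-12.6},{"tx":-37,"ty":-453,"tz":0,"turn":-12.6},{"tx":-37,"ty":-453,"tz":0,"turn":-12.6}]' && python3 -m crank '[{"tx":0,"ty":0,"tz":0,"turn":0}]' && python3 - <<'E'
from h import *
plan((458,352,184),70)
E
```

```text
time: 37.45
position: [0.4861, 0.2138, 0.1815]
tool_rot: [-2.702, -1.601, 0.004]
ft_force: [1.8, 0.5, -0.5]
grip_width: 0.62
grip_force: 35.0
time: 37.58
position: [0.4841, 0.2189, 0.182]
tool_rot: [-2.695, -1.607, 0.002]
ft_force: [0.3, -0.7, -2.0]
grip_width: 0.623
grip_force: 35.0
t 37.58 p [484.1 218.9 182. ] xaxis deg 61.6 z [-0.003  0.003 -1.   ] F [ 0.3 -0.7 -2. ] grip 54.2 35.0
rows: tx 104.7 ty -86.2 tz -1.6 turn -1.67 q7 -1.07
```

```bash
python3 -m crank '[{"tx":105,"ty":-86,"tz":0,"turn":-1.7},{"tx":105,"ty":-86,"tz":0,"turn":-1.7},{"tx":105,"ty":-86,"tz":0,"turn":-1.7},{"tx":105,"ty":-86,"tz":50,"turn":-1.7},{"tx":105,"ty":-86,"tz":80,"turn":-1.7}]' && python3 -m crank '[{"tx":0,"ty":0,"tz":10,"turn":0},{"tx":0,"ty":0,"tz":10,"turn":0},{"tx":0,"ty":0,"tz":10,"turn":0}]' && python3 - <<'E'
from h import *
plan((458,352,47),70)
E
```

```text
time: 38.2
position: [0.4629, 0.3433, 0.0996]
tool_rot: [2.582, 1.787, -0.008]
ft_force: [-0.1, -0.3, -1.2]
grip_width: 0.618
grip_force: 35.0
time: 38.58
position: [0.4644, 0.3465, 0.0946]
tool_rot: [2.582, 1.789, 0.003]
ft_force: [0.2, -0.6, -1.3]
grip_width: 0.616
grip_force: 35.0
t 38.58 p [464.4 346.5  94.6] xaxis deg 69.4 z [ 0.002  0.001 -1.   ] F [ 0.2 -0.6 -1.3] grip 53.6 35.0
rows: tx 2.8 ty -8.0 tz 47.6 turn -0.11 q7 -1.29
```

```bash
python3 -m crank '[{"tx":3,"ty":-8,"tz":20,"turn":0},{"tx":3,"ty":-8,"tz":38,"turn":0},{"tx":3,"ty":-8,"tz":45,"turn":0},{"tx":3,"ty":-8,"tz":45,"turn":0},{"tx":3,"ty":-8,"tz":45,"turn":0}]' && python3 -c "
from h import *
plan((458,352,46),70)"
```

```text
time: 39.2
position: [0.4573, 0.352, 0.0485]
tool_rot: [-2.582, -1.79, -0.001]
ft_force: [0.2, 1.1, -2.3]
grip_width: 0.614
grip_force: 35.0
t 39.2 p [457.3 352.   48.5] xaxis deg 69.5 z [ 0.  0. -1.] F [ 0.2  1.1 -2.3] grip 53.4 35.0
rows: tx 0.2 ty 0.6 tz 2.5 turn -0.11 q7 -1.34
```

```bash
python3 -m crank '[{"tx":0,"ty":0,"tz":1,"turn":0},{"tx":0,"ty":0,"tz":2,"turn":0},{"tx":0,"ty":0,"tz":3,"turn":0},{"tx":0,"ty":0,"tz":3,"turn":0}]' && python3 -m crank '[{"tx":0,"ty":0,"tz":0,"turn":0},{"tx":0,"ty":0,"tz":0,"turn":0},{"tx":0,"ty":0,"tz":0,"turn":0},{"tx":0,"ty":0,"tz":0,"turn":0},{"tx":0,"ty":0,"tz":0,"turn":0}]' 76 && python3 -m crank '[{"tx":0,"ty":0,"tz":-20,"turn":0},{"tx":0,"ty":0,"tz":-70,"turn":0},{"tx":0,"ty":0,"tz":-130,"turn":0},{"tx":0,"ty":0,"tz":-160,"turn":0},{"tx":0,"ty":0,"tz":-160,"turn":0}]' && python3 - <<'E'
from h import *
w=cloud(*shot('side','s3')[1:]); print(top(w,np.array([.458,.352]),.05,.04,.1))
plan((666-5,-42+43,220),7)
E
```

```text
time: 39.7
position: [0.4572, 0.3518, 0.0459]
tool_rot: [2.581, 1.79, 0.0]
ft_force: [-1.5, -1.3, 4.4]
grip_width: 0.614
grip_force: 35.0
time: 40.33
position: [0.457, 0.3518, 0.0453]
tool_rot: [2.582, 1.79, -0.0]
ft_force: [-0.5, -0.6, 0.4]
grip_width: 0.868
grip_force: 0.0
time: 40.95
position: [0.4583, 0.3535, 0.2097]
tool_rot: [2.581, 1.79, 0.011]
ft_force: [0.2, -0.2, -1.4]
grip_width: 0.872
grip_force: 0.0
{'rect': array([458.1, 351.2]), 'size': array([56.2, 52.6]), 'ang': 69.6, 'circ': array([458.1, 351.8]), 'cr': 37.1, 'mean': array([456.4, 347.7]), 'z': 81.9, 'n': 219}
t 41.0 p [457.5 352.4 207.4] xaxis deg 69.5 z [ 0.003  0.001 -1.   ] F [ 0.  -0.7 -0.7] grip 75.9 0.0
rows: tx -257.8 ty 313.8 tz -12.4 turn 12.50 q7 -1.23
```

View pics/s3.png

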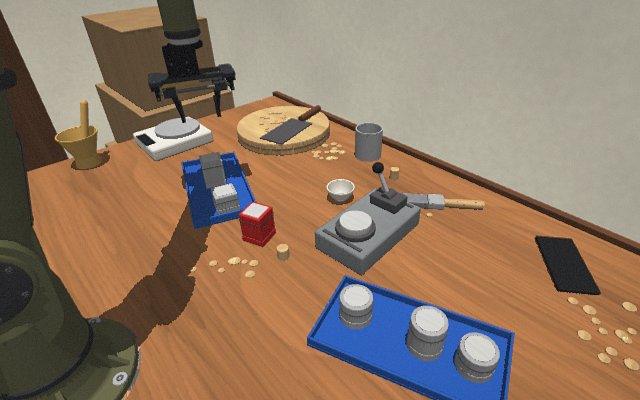

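tin_75 stands upright in the left tray beside the square sample, at pixel (211,168). The right tray holds the round sample and the two round tins. The knob leans left at (378,168), so the last job is switching off.

```bash
python3 -m crank '[{"tx":-258,"ty":314,"tz":0,"turn":12.5},{"tx":-258,"ty":314,"tz":0,"turn":12.5},{"tx":-258,"ty":314,"tz":0,"turn":12.5},{"tx":-258,"ty":314,"tz":0,"turn":12.5},{"tx":-258,"ty":314,"tz":0,"turn":12.5}]' 0 20 && python3 -m crank '[{"tx":0,"ty":0,"tz":0,"turn":0}]' && python3 - <<'E'
from h import *
plan((660.5,5.5,207),7)
E
```

```text
time: 41.62
position: [0.6135, 0.0793, 0.204]
tool_rot: [3.113, 0.421, -0.004]
ft_force: [1.6, 0.4, -0.0]
grip_width: 0.392
grip_force: 0.0
time: 41.75
position: [0.615, 0.0733, 0.203]
tool_rot: [3.111, 0.412, -0.005]
ft_force: [-0.3, 0.6, -0.4]
grip_width: 0.276
grip_force: 0.0
t 41.75 p [615.   73.3 203. ] xaxis deg 15.1 z [-0.003 -0.003 -1.   ] F [-0.3  0.6 -0.4] grip 24.0 0.0
rows: tx 26.3 ty 77.3 tz -3.9 turn 1.62 q7 -1.6
```

```bash
python3 -m crank '[{"tx":26,"ty":77,"tz":0,"turn":1.6},{"tx":26,"ty":77,"tz":0,"turn":1.6},{"tx":26,"ty":77,"tz":0,"turn":1.6},{"tx":26,"ty":77,"tz":0,"turn":1.6}]' && python3 -m crank '[{"tx":0,"ty":0,"tz":20,"turn":0},{"tx":0,"ty":0,"tz":50,"turn":0},{"tx":0,"ty":0,"tz":63,"turn":0},{"tx":0,"ty":0,"tz":63,"turn":0}]' && python3 - <<'E'
from h import *
plan((666,-42,137),7)
E
```

```text
time: 42.25
position: [0.6584, 0.0171, 0.2049]
tool_rot: [-3.132, -0.218, 0.002]
ft_force: [0.2, -0.3, -0.2]
grip_width: 0.003
grip_force: 0.0
time: 42.75
position: [0.6584, 0.0149, 0.1408]
tool_rot: [-3.134, -0.214, 0.004]
ft_force: [-0.0, 0.1, 0.1]
grip_width: 0.005
grip_force: 0.0
t 42.75 p [658.4  14.9 140.8] xaxis deg 7.8 z [-0.003  0.    -1.   ] F [-0.   0.1  0.1] grip 0.4 0.0
rows: tx -0.2 ty 57.4 tz 3.8 turn 0.16 q7 -1.65
```

```bash
python3 -m crank '[{"tx":0,"ty":30,"tz":2,"turn":0},{"tx":0,"ty":50,"tz":2,"turn":0},{"tx":0,"ty":70,"tz":2,"turn":0},{"tx":0,"ty":90,"tz":2,"turn":0},{"tx":0,"ty":97,"tz":2,"turn":0}]' && python3 -m crank '[{"tx":0,"ty":0,"tz":0,"turn":0},{"tx":0,"ty":0,"tz":0,"turn":0}]' && python3 - <<'E'
from h import *
plan((675,-111,137),7)
E
```

```text
time: 43.38
position: [0.6728, -0.0845, 0.1402]
tool_rot: [3.134, 0.208, 0.0]
ft_force: [1.1, -0.1, 0.8]
grip_width: 0.005
grip_force: 0.4
time: 43.62
position: [0.6724, -0.0811, 0.1401]
tool_rot: [-3.134, -0.214, 0.001]
ft_force: [-0.3, -0.2, 0.2]
grip_width: 0.006
grip_force: 0.0
t 43.62 p [672.4 -81.1 140.1] xaxis deg 7.8 z [-0.001  0.    -1.   ] F [-0.3 -0.2  0.2] grip 0.5 0.0
rows: tx -1.5 ty 30.0 tz 3.1 turn 0.16 q7 -1.5
```

```bash
python3 -m crank '[{"tx":0,"ty":3,"tz":0,"turn":0},{"tx":0,"ty":3,"tz":0,"turn":0},{"tx":0,"ty":3,"tz":0,"turn":0}]' && python3 -m crank '[{"tx":0,"ty":-20,"tz":0,"turn":0},{"tx":0,"ty":-20,"tz":-30,"turn":0},{"tx":0,"ty":-20,"tz":-80,"turn":0},{"tx":0,"ty":-20,"tz":-110,"turn":0},{"tx":0,"ty":-20,"tz":-110,"turn":0}]' && python3 - <<'E'
from h import *
st(); im,d,m=shot('side','end')
shot('top'); print([(np.round(x['xyz'],3),round(x['confidence'],2)) for c in('top','side') for x in ctrl.mark_of(c,'lever_tip')])
E
```

```text
time: 44.0
position: [0.673, -0.0846, 0.1404]
tool_rot: [3.134, 0.213, -0.0]
ft_force: [0.2, 0.5, -0.8]
grip_width: -0.0
grip_force: 0.0
time: 44.62
position: [0.6717, -0.0626, 0.2539]
tool_rot: [3.134, 0.215, 0.009]
ft_force: [0.1, -0.1, -0.6]
grip_width: 0.003
grip_force: 0.0
t 44.62 p [671.7 -62.6 253.9] xaxis deg 7.9 z [ 0.006  0.    -1.   ] F [ 0.1 -0.1 -0.6] grip 0.2 0.0
[(array([ 0.673, -0.103,  0.142]), 0.73)]
```

View pics/end.png

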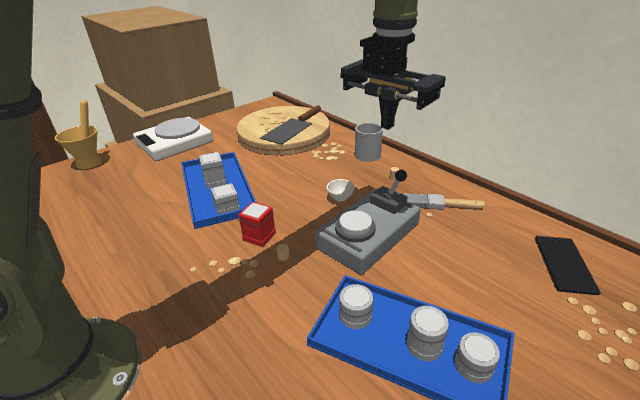

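The knob is back on the right at about (400,175), against (403,177) at the start. I'll measure it by depth to be sure it is below 0.2 rad.

```bash
python3 - <<'E'
from h import *
im,d,m=shot('side'); w=cloud(d,m)
w0=cloud(np.load('side0.npz')['d'],m)
for W in(w0,w): print(top(W,np.array([.674,-.108]),.025,.1,.155))
im,d,m=shot('side'); W=cloud(d,m)
for k,u,v in(('now',400,175),):
  for A in (w0,w,W):
    q=A.reshape(-1,3); q=q[(q[:,2]>.12)&(q[:,2]<.16)&(np.hypot(q[:,0]-.674,q[:,1]+.106)<.03)]; print(len(q),np.round(q.mean(0)*1000,1),np.round(q.max(0)*1000,1))
plan((675,-111,137),7)
E
```

```text
{'rect': array([ 672.2, -113.3]), 'size': array([17.8, 20.2]), 'ang': 14.4, 'circ': array([ 674. , -113.4]), 'cr': 10.8, 'mean': array([ 672.8, -114. ]), 'z': 145.3, 'n': 51}
{'rect': array([ 672.2, -106.9]), 'size': array([17. , 21.6]), 'ang': 19.0, 'circ': array([ 673.8, -107. ]), 'cr': 11.6, 'mean': array([ 672.2, -108.1]), 'z': 148.2, 'n': 55}
127 [ 670.8 -115.5  139.1] [ 683.6 -100.5  149.3]
129 [ 670.2 -109.   141.3] [683.5 -95.1 152.2]
129 [ 670.1 -109.2  141.5] [682.7 -96.2 152.1]
t 44.92 p [669.6 -64.7 248.7] xaxis deg 7.8 z [-0.003  0.    -1.   ] F [-0.4 -0.2  0.3] grip 0.2 0.0
rows: tx -0.6 ty 46.7 tz 111.6 turn 0.15 q7 -1.5
```

It is about 6.5 mm short, or roughly 0.1 rad. One more nudge will make it safe.

```bash
python3 -m crank '[{"tx":0,"ty":-5,"tz":40,"turn":0},{"tx":0,"ty":-5,"tz":90,"turn":0},{"tx":0,"ty":-5,"tz":110,"turn":0},{"tx":0,"ty":-5,"tz":110,"turn":0}]' && python3 -m crank '[{"tx":0,"ty":15,"tz":0,"turn":0},{"tx":0,"ty":26,"tz":0,"turn":0},{"tx":0,"ty":33,"tz":0,"turn":0},{"tx":0,"ty":33,"tz":0,"turn":0},{"tx":0,"ty":33,"tz":0,"turn":0}]' && python3 -m crank '[{"tx":0,"ty":-20,"tz":0,"turn":0},{"tx":0,"ty":-20,"tz":-30,"turn":0},{"tx":0,"ty":-20,"tz":-80,"turn":0},{"tx":0,"ty":-20,"tz":-110,"turn":0},{"tx":0,"ty":-20,"tz":-110,"turn":0}]' && python3 -m crank '[{"tx":0,"ty":0,"tz":0,"turn":0},{"tx":0,"ty":0,"tz":0,"turn":0}]' && python3 - <<'E'
from h import *
im,d,m=shot('side'); w=cloud(d,m)
print(top(w,np.array([.674,-.111]),.025,.1,.155))
for k,c in(('45',(490,-415)),('65',(463,-342)),('75',(458,352)),('sR',(422.5,-223)),('sS',(420.5,225)),('bowl',(658,65)),('stub',(421,-10)),('plate',(552,-92))):
    r=top(w,np.array(c)/1000,.04,.02,.1); print(k,r and (r['rect'],r['z']))
E
```

```text
time: 45.42
position: [0.6687, -0.0601, 0.1387]
tool_rot: [-3.134, -0.212, 0.005]
ft_force: [-0.8, 0.2, 0.3]
grip_width: 0.009
grip_force: 0.0
time: 46.05
position: [0.6745, -0.0926, 0.1409]
tool_rot: [3.134, 0.213, 0.002]
ft_force: [0.6, 1.4, 1.1]
grip_width: 0.009
grip_force: 0.7
time: 46.68
position: [0.6727, -0.0714, 0.2536]
tool_rot: [3.133, 0.214, 0.008]
ft_force: [-0.6, 0.1, 0.0]
grip_width: 0.005
grip_force: 0.0
time: 46.92
position: [0.6705, -0.0726, 0.2484]
tool_rot: [-3.134, -0.213, 0.005]
ft_force: [0.2, -0.1, -0.7]
grip_width: 0.002
grip_force: 0.0
{'rect': array([ 674.3, -114.3]), 'size': array([18.4, 22.6]), 'ang': 23.9, 'circ': array([ 674.3, -114.9]), 'cr': 11.9, 'mean': array([ 672.9, -116.1]), 'z': 144.2, 'n': 62}
45 (array([ 490.9, -417.1]), 51.0)
65 (array([ 463.8, -343.7]), 71.1)
75 (array([457.6, 350.3]), 82.0)
sR (array([ 423.4, -225.3]), 56.2)
sS (array([421.2, 223.9]), 56.7)
bowl (array([659.7,  62.4]), 35.3)
stub (array([420.7, -11.8]), 27.4)
plate (array([552.4, -94.5]), 77.2)
```

The lever is back at its off end, the plate is up and everything is in place, so I'm handing in.

```bash
python3 -c "
from bench import ctrl
print(ctrl.close_job())"
```

```text
the job is handed in; nothing more can be done
None
```

I handed the job in at about 47 s on the robot's clock. The three tins present (45, 65 and 75 mm) were each pressed on the plate in order and stood in the matching trays, the machine is off, and the samples, bowl and stub are where they started; the hand-in returned no verdict.

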